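# Load, lock and lap polymer coupons in a jig

### The arm

A 6-joint arm with a two-finger parallel gripper is mounted at the origin on the work surface. World frame = base frame: x ahead of the robot, y to its left, z up, the work surface at z = 0. Lengths are in mm, angles in rad, forces in N, time in s.
With the tool pointing down it reaches from about 400 to 825 mm from the base axis. Payload 7 kg.
Tool frame: the origin (TCP) lies midway between the tips of the shut fingers; the grasp point (between the pads) lies 19 mm behind it (robot.grip_depth is the distance from the TCP to the grasp point, in mm); z points along the fingers, y is the line along which they close (so a half turn about z gives the same grasp; the last joint's range is limited). The gripper opens to 88 mm and grips with 3 to 60 N. Pads are 19 mm wide; open, the fingers measure 130 mm over their backs; the gripper's body (78 mm by 193 mm) begins 47 mm behind the grasp point.
Start: joints at [-0.961, 0.359, 0.012, 0, -1.224, -0.288], TCP at [213.458, -640.336, 226.561] pointing down, gripper open.
Joint ranges: [-3.07, 3.07], [-1.43, 2.12], [-1.02, 1.25], [-3.03, 1.67], [-3.05, -0], [-3.03, 3.03]. Speed limits (rad/s): [2.39, 2.39, 3.01, 3.14, 3.14, 3.14].

### API

Orientations are given as a unit quaternion [x, y, z, w].
In Python, from workcell import robot gives the robot as it stands.
- The arm moves only by the tool servo_tool, never from a script. Its argument "deltas" is a list of rows, each a list of 7 numbers: the shift along the tool's x, y, z in units of 30 mm (1.0 is 30 mm), then the turn, a rotation vector about the tool's x, y, z in units of 0.12 rad (1.0 is 0.12 rad), then the opening, from -1 (shut) to 1 (fully open). A call has 1 to 10 rows; each row shifts and turns the commanded pose from where the row before left it, along the tool's axes as they then stand; what a row does not reach is not made up. A row lasts 1/12 s, in which the tool goes at most 41.7 mm and 7.16 degrees, less where a joint would pass 70% of its speed; a pose out of reach is approached as far as the arm can. A call with a number of a shift or a turn outside -1 to 1 is refused whole. A call with a gripper value outside its range is refused whole. The fingers move at their own pace and stop on an object; "newtons" is the grip in N (left out, the last holds). Time passes only in rows, so rows that do not move let the fingers close. It gives the time, the measured TCP pose, the force, the opening and the grip force at its end, in the units of the state.
- robot.get_state(): the state, without advancing time (a new reading comes with each control period).
- robot.grab_frame(name): name is "scene" or "top"; returns the picture (400x640x3 uint8, blue, green, red); there is no depth.
- robot.calibration(name): a dict with "vfov" (degrees; the focal length in pixels is half the picture's height over the tangent of half this angle, whatever the lens; pixels are square), "cx", "cy" (the principal point, pixels), "R" (3x3) and "t" (3): a world point X has camera coordinates R X + t. Camera axes: x right, y down, z forward; pixel columns grow to the right and rows downward; lengths in mm; the calibration is good to about 2 mm. A picture is of the moment at which its call begins. calibration takes no time and is no camera call.
- robot.job_done(): hands the job in; it is judged then, once.
The state is a dict: "t": time; "joints": joint angles; "joint_velocities": joint speeds; "joint_torque": joint torques, N m; "position": TCP position; "tool_rot": TCP orientation; "ft_force": force on the tool from outside, world axes, zero at the start; "torque": the same for the moment, N m; "grip_width": finger opening in mm; "gripper_force": force on a finger pad.
Only numpy, scipy, OpenCV 4.12 (cv2) and the standard library are available. Lean on these libraries where they do the work, as an engineer would, in place of code of your own. Each camera call takes 0.05 s, during which the arm holds its last target. There are 200 camera calls.

### The job

Open the jig's locking lever, seat every white coupon fully in a pocket of the aluminium jig, its low step towards the lever side, and swing the lever fully shut over the steps. With the lever shut, take the lapping block by its sprung handle and draw it flat along the whole row of pockets (filled or empty) in one slow stroke out and back without lifting, from the pocket nearest the lever's hinge to the last one at the other end and back again, with its long side along the row and its sole centred on the coupons' raised faces, pressing steadily so that the spring stays about half pressed. Then set it down flat on its cork pad and let go, leaving the coupons seated, the lever shut and the other things on the desk undisturbed.

Things in the scene. Friction and masses are not known exactly. Their poses are not given: they have to be found in the camera images.
- jig: fixed aluminium plate 66 (its x) x 250 (its y) x 16 mm high, on the desk; origin under its centre. Four pockets in a row along its y at y = +63, +21, -21, -63 mm (x = 0), each 46.6 (x) x 36.6 (y) mm, 10 mm deep, with 1 mm chamfers. The lever is on its +x side. There are always as many pockets as coupons or one more. A seated coupon's step top is 20 mm and its raised face 34 mm above the desk.
- pocket0 (a point): centre of the floor of pocket 0 (nearest the hinge), 10 mm under the jig's top face, 6 mm above the desk
- pocket1 (a point): centre of the floor of pocket 1 (second), 10 mm under the jig's top face, 6 mm above the desk
- pocket2 (a point): centre of the floor of pocket 2 (third), 10 mm under the jig's top face, 6 mm above the desk
- pocket3 (a point): centre of the floor of pocket 3 (farthest from the hinge), 10 mm under the jig's top face, 6 mm above the desk
- lever (a joint): locking lever, a flat steel bar (10 mm wide, 6 mm thick, underside 22 mm above the desk, 206 mm long) turning level about an upright hinge. 0 = shut, lying along the jig over the coupons' steps (bar's centre line at jig x = +15 mm); up to 1.0 rad = swung open, away to the jig's +x side (its free end moves to jig +x; counter-clockwise from above opens). It stays where it is left; moving it takes about 0.5 N at the post. A badly seated or turned-round coupon blocks it.
- lever_hinge (a point): lever's hinge axis, at jig x = +15, y = +105 mm, at the bar's underside
- lever_post (a point): top of the black upright post at the lever's free end (12 mm diameter, from 22 to 68 mm above the desk, where this point is): push or pinch it to turn the lever. When shut it stands at jig x = +37, y = -95 mm, 201 mm from the hinge axis
- coupon_pad: black rubber pad 220 (x) x 170 (y) x 4 mm on which the coupons start; origin under its centre
- lap_pad: cork pad 220 (x) x 170 (y) x 4 mm on which the lapping block starts and must end; origin under its centre
- coupon0: white polymer coupon, 45 g or so, all alike (absent: None): base 44 (its x) x 34 (y) x 14 mm, with a raised part 30 (x) x 34 (y) mm, from 14 to 28 mm high, over x = -22 to +8 mm, which leaves a low step over x = +8 to +22 mm, 14 mm high. Origin under the centre of the base, z up. Can be gripped across the raised part along its x (30 mm, centre at x = -7 mm). Seated: origin at a pocket's floor, its +x (step) to the jig's +x
- coupon1: white polymer coupon, 45 g or so, all alike (absent: None): base 44 (its x) x 34 (y) x 14 mm, with a raised part 30 (x) x 34 (y) mm, from 14 to 28 mm high, over x = -22 to +8 mm, which leaves a low step over x = +8 to +22 mm, 14 mm high. Origin under the centre of the base, z up. Can be gripped across the raised part along its x (30 mm, centre at x = -7 mm). Seated: origin at a pocket's floor, its +x (step) to the jig's +x
- coupon2: white polymer coupon, 45 g or so, all alike (absent: None): base 44 (its x) x 34 (y) x 14 mm, with a raised part 30 (x) x 34 (y) mm, from 14 to 28 mm high, over x = -22 to +8 mm, which leaves a low step over x = +8 to +22 mm, 14 mm high. Origin under the centre of the base, z up. Can be gripped across the raised part along its x (30 mm, centre at x = -7 mm). Seated: origin at a pocket's floor, its +x (step) to the jig's +x
- coupon3: white polymer coupon, 45 g or so, all alike (absent: None): base 44 (its x) x 34 (y) x 14 mm, with a raised part 30 (x) x 34 (y) mm, from 14 to 28 mm high, over x = -22 to +8 mm, which leaves a low step over x = +8 to +22 mm, 14 mm high. Origin under the centre of the base, z up. Can be gripped across the raised part along its x (30 mm, centre at x = -7 mm). Seated: origin at a pocket's floor, its +x (step) to the jig's +x
- lap: lapping block: flat sole 30 (its x) x 100 (its y) x 14 mm high, origin under its centre, with a sprung black handle above it; 0.3 kg in all
- lap_handle (a joint): how far the lapping block's handle is pressed down towards its sole, m: 0 = free, 0.014 = bottomed out. Spring: about 3 N at the start of travel, 0.6 N more per mm, so half pressed is about 7 N
- lap_grip (a point): grip point in the handle block (32 along lap x, 26 along lap y, 30 mm high), 10 mm below its top, 52 mm above the underside of the sole when free; the handle's underside is then 18 mm above the sole's top
- dish: round shallow glass dish, 80 mm across, 16 mm high; bystander; origin under its centre
- vial: small amber jar with white cap, 28 mm across, 50 mm high; bystander; origin under its centre
- stub_box: open grey plastic box 70 x 50 x 22 mm; bystander; origin under its centre
- puck: plain steel disc 38 mm across, 14 mm high; bystander; origin under its centre
- gauge_block: dark steel block 35 x 55 x 18 mm; bystander; origin under its centre
Mind the look-alikes: they are no part of the job. Leave any red or yellow look-alike of the coupon2 alone.

How it is judged:
By the outcome, as a careful person would: the job done as asked, in the order asked, and still so for the second after the job is handed in, with the robot touching nothing.
Of coupon0, coupon1, coupon2, coupon3 only 3 to 4 are there at a start; the rules pass over those that are not, and their reading is None.
At some moment in a run one of coupon0, coupon1, coupon2, coupon3 may be knocked a few centimetres aside while the robot is not near it.
Once in a run the grip may slacken for a moment while it holds something.
It also fails if it takes over 192 s, if anything falls off the work surface, if the arm or the gripper's body presses on something with over 40 N, if the wrist force passes 120 N, or if a joint passes its speed limit or range.

## Working session

There is one attempt and no reset: what is moved stays moved. The work goes in short steps, Python scripts to look and compute and a tool call to move; the robot and the scene stay as the last step left them, time stands still between calls to the robot, and variables do not carry over. Pictures are saved under pics/ and viewed, at most 14 in all, crops included, and the job is handed in when it is done.

Besides the shell and the picture viewer there is one more tool, called after "Request:" as name(argument=value, ...) on one line, values as JSON. servo_tool: Moves the arm, as the interface text tells. Its arguments: {"type":"object","properties":{"deltas":{"type":"array"},"newtons":{"type":"number"}},"required":["deltas"]}

```bash
mkdir -p pics
cat > h.py <<'E'
import numpy as np, cv2
from workcell import robot
from scipy.spatial.transform import Rotation as Ro
def K(n):
    c=robot.calibration(n); f=200/np.tan(np.radians(c['vfov'])/2)
    return f,c['cx'],c['cy'],np.array(c['R']),np.array(c['t']).ravel()
def w(n,u,v,z):
    f,cx,cy,R,t=K(n); d=R.T@np.array([(u-cx)/f,(v-cy)/f,1]); o=-R.T@t
    return o+d*(z-o[2])/d[2]
def p(n,X):
    f,cx,cy,R,t=K(n); c=R@np.array(X)+t; return f*c[0]/c[2]+cx,f*c[1]/c[2]+cy
def snap(n,f,box=None,s=1):
    im=robot.grab_frame(n)
    cv2.imwrite('pics/raw_'+f,im)
    if box: im=im[box[1]:box[3],box[0]:box[2]]
    if s!=1: im=cv2.resize(im,None,fx=s,fy=s,interpolation=cv2.INTER_CUBIC)
    cv2.imwrite('pics/'+f,im)
E
python3 - <<'E'
from h import *
snap('top','t0.png',s=1.25);snap('scene','s0.png',s=1.25)
for n in('top','scene'): f,cx,cy,R,t=K(n);print(n,f,cx,cy,R.round(3).tolist(),(-R.T@t).round())
s=robot.get_state();print(s['tool_rot'],s['position'],s['grip_width'])
E
```

```text
top 435.7231302319653 320.3538746275944 207.83180765475765 [[-0.027, -0.999, -0.037], [-0.991, 0.031, -0.127], [0.128, 0.033, -0.991]] [ 415.  -59. 1070.]
scene 386.80051143520694 325.3347315935127 198.32183176701312 [[0.02, 1.0, 0.012], [0.585, -0.002, -0.811], [-0.811, 0.023, -0.585]] [1286.  -53.  620.]
[-1.60147324e-01  9.87092849e-01  7.12322635e-04 -1.87413572e-04] [ 213.32259503 -639.95069109  225.73097867] 87.84989005838322
```

View pics/t0.png

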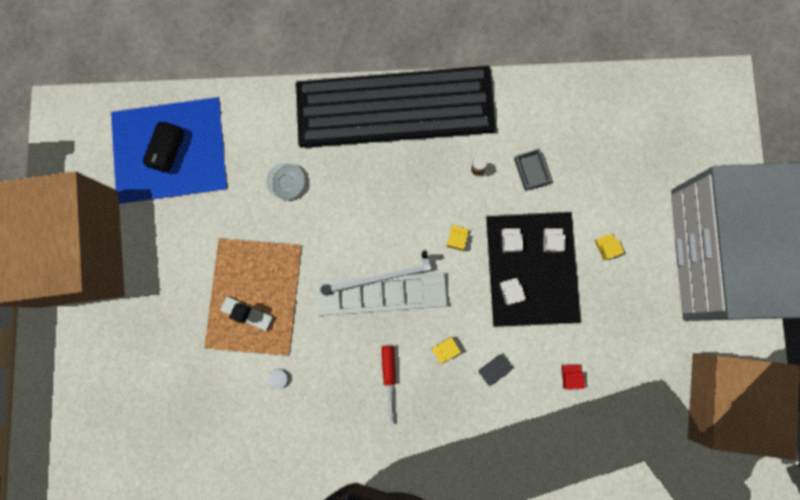

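View pics/s0.png

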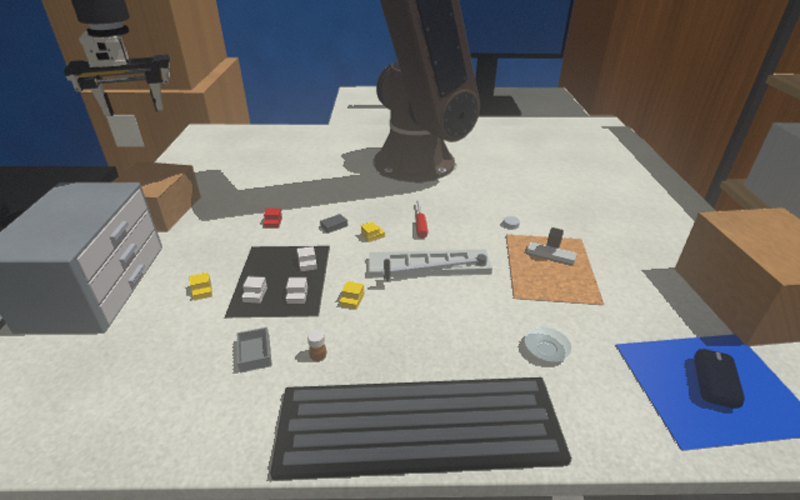

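Top view: three white coupons on the black pad at about (512,240), (553,240) and (512,291). The jig runs (320,300)–(447,290), with the hinge left at (326,290) and the post at (425,256). The lap is on the cork at (245,313). The red and yellow pieces are look-alikes. I'll confirm in enlarged crops.

Run:
```python
import cv2
im=cv2.imread('pics/raw_t0.png')
cv2.imwrite('pics/c1.png',cv2.resize(im[185:265,240:370],None,fx=6,fy=6,interpolation=cv2.INTER_CUBIC))
cv2.imwrite('pics/c2.png',cv2.resize(im[170:260,385:475],None,fx=6.5,fy=6.5,interpolation=cv2.INTER_CUBIC))
cv2.imwrite('pics/c3.png',cv2.resize(im[190:290,160:245],None,fx=6,fy=6,interpolation=cv2.INTER_CUBIC))
```

```text
(no output)
```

View pics/c1.png

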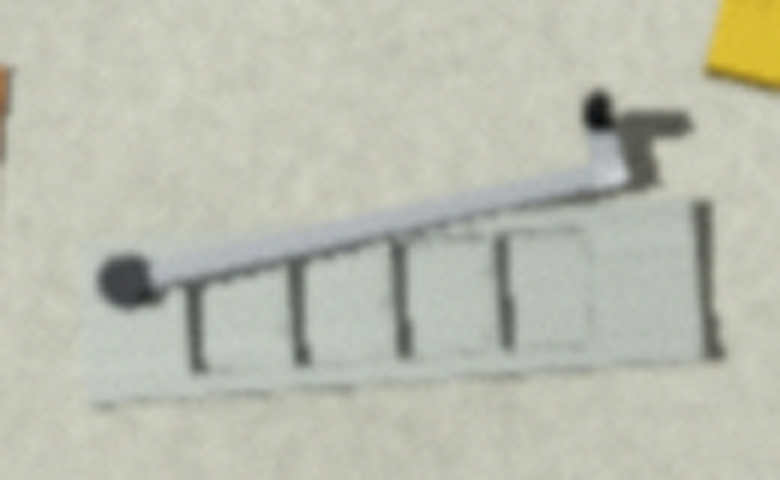

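View pics/c2.png

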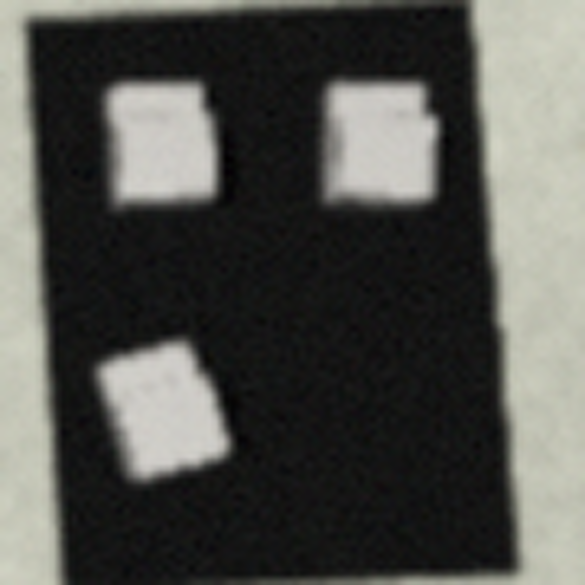

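View pics/c3.png

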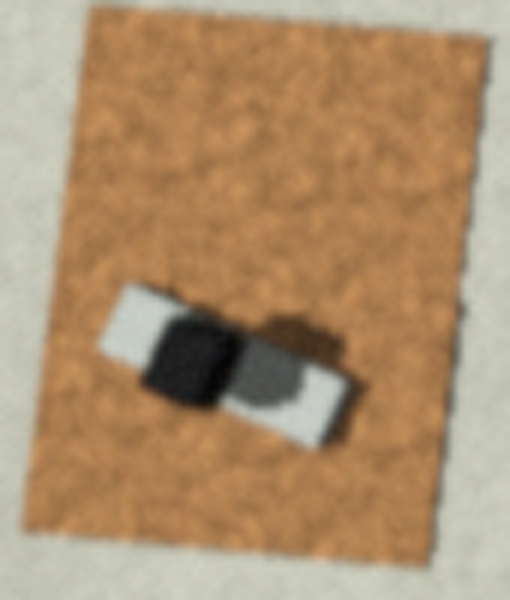

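Coupons confirmed: three plain white ones on the black pad, each with its step on the upper (+x) side. The lever is about 8° open. Next I'll fit the poses.

```bash
cat > fit.py <<'E'
from h import *
from scipy.optimize import least_squares
def fit(n,mod,pix,z0,x0):
    def r(q):
        c,s=np.cos(q[2]),np.sin(q[2]); e=[]
        for (x,y,z),(u,v) in zip(mod,pix):
            a,b=p(n,[q[0]+c*x-s*y,q[1]+s*x+c*y,z+z0]); e+=[a-u,b-v]
        return np.array(e)
    o=least_squares(r,x0,x_scale=[1,1,.01],loss='soft_l1'); return o.x,r(o.x).reshape(-1,2).round(1)
E
python3 - <<'E'
from fit import *
c1=lambda L:[(240+u/6,185+v/6) for u,v in L]
c2=lambda L:[(385+u/6.5,170+v/6.5) for u,v in L]
c3=lambda L:[(160+u/6,190+v/6) for u,v in L]
J,r=fit('top',[(33,125,16),(-33,125,16),(33,-125,16),(-33,-125,16),(-23.3,81.3,16),(-23.3,39.3,16),(-23.3,-2.7,16),(-23.3,-44.7,16),(23.3,-2.7,16),(23.3,-44.7,16),(23.3,-81.3,16),(-23.3,-81.3,16)],
 c1([(83,240),(95,402),(693,203),(707,358),(196,370),(299,362),(401,355),(505,348),(396,240),(500,235),(585,230),(592,345)]),0,[500,0,0]);print('jig',J.round(3),r.tolist())
cm=[(22,17,14),(22,-17,14),(8,-17,28),(-22,-17,28),(-22,17,28)]
for L in ([(106,88),(203,83),(212,112),(217,198),(117,204)],[(325,86),(425,83),(437,118),(435,200),(332,204)],[(97,368),(188,342),(213,375),(232,450),(135,482)]):
    q,r=fit('top',cm,c2(L),4,[500,-250,0]);print('coup',q.round(3),r.tolist())
q,r=fit('top',[(15,50,14),(-15,50,14),(15,-50,14),(-15,-50,14)],c3([(132,283),(98,348),(352,378),(318,450)]),4,[400,200,-.4]);print('lap',q.round(3),r.tolist())
a=c3([(193,362)])[0];print('handle',w('top',*a,66))
a=c1([(598,98)])[0];P=w('top',*a,68);a=c1([(127,280)])[0];H=w('top',*a,30);print('post',P,'hinge',H)
c,s=np.cos(J[2]),np.sin(J[2]);j=lambda x,y:(J[0]+c*x-s*y,J[1]+s*x+c*y)
print('hinge by jig',j(15,105))
for y in(63,21,-21,-63):print(j(0,y))
q,r=fit('top',[(110,85,4),(-110,85,4),(110,-85,4),(-110,-85,4)],c3([(90,8),(22,530),(490,38),(430,568)]),0,[400,200,0]);print('pad',q)
E
```

```text
jig [4.86166e+02 1.44570e+01 3.70000e-02] [[-0.3, -0.2], [-1.1, -0.1], [0.3, -0.9], [0.0, 0.5], [-0.2, 0.0], [-0.1, 0.2], [0.2, 0.3], [0.2, 0.3], [-0.2, 0.2], [-0.3, -0.1], [0.6, -0.3], [0.8, -0.2]]
coup [ 5.82086e+02 -2.41054e+02  1.20000e-02] [[0.5, 0.2], [-0.4, 0.3], [-0.4, 0.5], [-0.3, -0.3], [0.8, -0.7]]
coup [ 5.79182e+02 -3.21644e+02 -4.30000e-02] [[0.7, 0.2], [-0.6, 0.7], [-0.8, 0.1], [-0.2, -0.1], [1.2, -0.9]]
coup [ 4.82537e+02 -2.36859e+02  2.47000e-01] [[0.4, -0.2], [-0.0, -0.0], [-1.1, -0.0], [-0.2, 0.7], [0.9, -0.3]]
lap [ 4.55116e+02  2.77738e+02 -4.39000e-01] [[-0.2, -0.3], [0.2, 0.2], [-0.2, 0.3], [0.2, -0.2]]
handle [454.59846434 274.72848859  66.        ]
post [558.18608297 -70.7614905   68.        ] hinge [496.04934375 119.52873466  30.        ]
hinge by jig (np.float64(497.2444399612933), np.float64(119.94310989188287))
(np.float64(483.81916114914145), np.float64(77.41356852572203))
(np.float64(485.38347449054186), np.float64(35.442710495775614))
(np.float64(486.94778783194226), np.float64(-6.52814753417079))
(np.float64(488.51210117334267), np.float64(-48.4990055641172))
pad [ 4.88970966e+02  2.68784406e+02 -1.13762107e-01]
```

Request:
servo_tool(deltas=[[0, 0, 0, 0, 0, -1, 0], [0, 0, 0, 0, 0, -1, 0], [0, 0, 0, 0, 0, -1, 0], [0, 0, 0, 0, 0, -1, 0], [0, 0, 0, 0, 0, -1, 0], [0, 0, 0, 0, 0, -1, 0], [0, 0, 0, 0, 0, -1, 0], [0, 0, 0, 0, 0, -1, 0], [0, 0, 0, 0, 0, -1, 0], [0, 0, 0, 0, 0, -1, 0]])

```text
t: 0.93
position: [213.3, -640.1, 226.0]
tool_rot: [-0.692, 0.722, 0.0, 0.0]
ft_force: [0.4, -0.3, 0.2]
grip_width: 44.0
gripper_force: 0.0
```

Request:
servo_tool(deltas=[[0, 0, 0, 0, 0, -0.72, 0], [0, 0, 0, 0, 0, 0, 0], [0, 0, 0, 0, 0, 0, 0]])

```text
t: 1.18
position: [213.4, -640.2, 226.1]
tool_rot: [0.719, -0.695, -0.0, -0.0]
ft_force: [-1.3, 0.1, -0.8]
grip_width: 43.5
gripper_force: 0.0
```

```bash
cat > go.py <<'E'
import sys
from h import *
def show():
    s=robot.get_state();R=Ro.from_quat(s['tool_rot']).as_matrix();P=np.array(s['position'])
    y=R[:,1];print('t',round(s['t'],2),'pos',P.round(1),'yawy',round(np.arctan2(y[1],y[0])%(2*np.pi),4),'tilt',R[:2,2].round(4),'F',np.round(s['ft_force'],1),'w',round(s['grip_width'],1),'gf',round(s['gripper_force'],1),'j6',round(s['joints'][5],2))
    return P,R
def to(*Ts):  # units between successive world targets
    P,R=show()
    for T in Ts:
        T=np.array(T,float); print(T.round(1),'units',(R.T@(T-P)/30).round(2)); P=T
def jig(x,y,z):
    c,s=np.cos(.037),np.sin(.037); return 486.2+c*x-s*y,14.5+s*x+c*y,z
if __name__=='__main__': to(*[tuple(map(float,a.split(','))) for a in sys.argv[1:]])
E
python3 go.py 558,-71,130 558,-71,36
```

```text
t 1.18 pos [ 213.4 -640.2  226.1] yawy 3.176 tilt [-0.0003  0.0007] F [-1.3  0.1 -0.8] w 43.5 gf 0.0 j6 1.0
[558. -71. 130.] units [-18.56 -12.13   3.21]
[558. -71.  36.] units [ 0.   -0.    3.13]
```

Request:
servo_tool(deltas=[[-0.93, -0.61, 0, 0, 0, 0, 0], [-0.93, -0.61, 0, 0, 0, 0, 0], [-0.93, -0.61, 0, 0, 0, 0, 0], [-0.93, -0.61, 0, 0, 0, 0, 0], [-0.93, -0.61, 0, 0, 0, 0, 0], [-0.93, -0.61, 0, 0, 0, 0, 0], [-0.93, -0.61, 0, 0, 0, 0, 0], [-0.93, -0.61, 0, 0, 0, 0, 0], [-0.93, -0.61, 0, 0, 0, 0, 0], [-0.93, -0.61, 0, 0, 0, 0, 0]])

```text
t: 2.02
position: [386.4, -353.2, 226.7]
tool_rot: [0.719, -0.695, 0.0, -0.0]
ft_force: [0.6, -0.2, 0.6]
grip_width: 44.0
gripper_force: 0.0
```

Request:
servo_tool(deltas=[[-0.93, -0.6, 0.32, 0, 0, 0, 0], [-0.93, -0.6, 0.32, 0, 0, 0, 0], [-0.93, -0.6, 0.32, 0, 0, 0, 0], [-0.93, -0.6, 0.32, 0, 0, 0, 0], [-0.93, -0.6, 0.32, 0, 0, 0, 0], [-0.93, -0.6, 0.32, 0, 0, 0, 0], [-0.93, -0.6, 0.32, 0, 0, 0, 0], [-0.93, -0.6, 0.32, 0, 0, 0, 0], [-0.93, -0.6, 0.32, 0, 0, 0, 0], [-0.93, -0.6, 0.32, 0, 0, 0, 0]])

```text
t: 2.85
position: [555.9, -67.5, 130.2]
tool_rot: [0.719, -0.695, 0.0, -0.0]
ft_force: [1.4, -0.2, 0.1]
grip_width: 43.6
gripper_force: 0.0
```

Request:
servo_tool(deltas=[[0, 0, 0, 0, 0, 0, 0], [0, 0, 0, 0, 0, 0, 0]])

```text
t: 3.02
position: [555.6, -67.7, 129.6]
tool_rot: [0.72, -0.694, -0.001, 0.001]
ft_force: [-0.1, -0.2, 0.0]
grip_width: 44.0
gripper_force: 0.0
```

```bash
python3 go.py 558,-71,36
```

```text
t 3.02 pos [555.6 -67.7 129.6] yawy 3.1786 tilt [-0.0017 -0.0003] F [-0.1 -0.2  0. ] w 44.0 gf 0.0 j6 -0.19
[558. -71.  36.] units [ 0.11 -0.08  3.12]
```

Request:
servo_tool(deltas=[[0.11, -0.08, 0.8, 0, 0, 0, 0], [0, 0, 0.8, 0, 0, 0, 0], [0, 0, 0.8, 0, 0, 0, 0], [0, 0, 0.7, 0, 0, 0, 0], [0, 0, 0, 0, 0, 0, 0], [0, 0, 0, 0, 0, 0, -1], [0, 0, 0, 0, 0, 0, -1], [0, 0, 0, 0, 0, 0, -1], [0, 0, 0, 0, 0, 0, -1], [0, 0, 0, 0, 0, 0, -1]], newtons=4)

```text
t: 3.85
position: [558.5, -72.3, 38.8]
tool_rot: [0.72, -0.694, 0.001, -0.001]
ft_force: [0.6, 0.3, -0.4]
grip_width: 15.9
gripper_force: 0.0
```

Request:
servo_tool(deltas=[[-0.16, -0.5, 0, 0, 0, 0, -1], [-0.2, -0.49, 0, 0, 0, 0, -1], [-0.24, -0.47, 0, 0, 0, 0, -1], [-0.27, -0.45, 0, 0, 0, 0, -1], [-0.31, -0.43, 0, 0, 0, 0, -1]])

```text
t: 4.27
position: [627.5, -34.2, 38.3]
tool_rot: [0.72, -0.694, 0.0, -0.0]
ft_force: [-1.0, 0.2, 0.5]
grip_width: 11.9
gripper_force: 4.0
```

Request:
servo_tool(deltas=[[-0.34, -0.4, 0, 0, 0, 0, -1], [-0.37, -0.37, 0, 0, 0, 0, -1], [-0.4, -0.34, 0, 0, 0, 0, -1], [-0.43, -0.31, 0, 0, 0, 0, -1], [-0.45, -0.28, 0, 0, 0, 0, -1], [0, 0, 0, 0, 0, 0, -1], [0, 0, 0, 0, 0, 0, -1]])

```text
t: 4.85
position: [677.1, 28.8, 38.1]
tool_rot: [0.721, -0.693, 0.001, -0.001]
ft_force: [4.3, -1.6, 1.6]
grip_width: 12.0
gripper_force: 4.0
```

Run:
```python
from go import *
show()
snap('scene','s1.png',(150,150,500,330),2)
```

```text
t 4.85 pos [677.1  28.8  38.1] yawy 3.1808 tilt [0.0025 0.0003] F [ 4.3 -1.6  1.6] w 12.0 gf 4.0 j6 -0.29
```

View pics/s1.png

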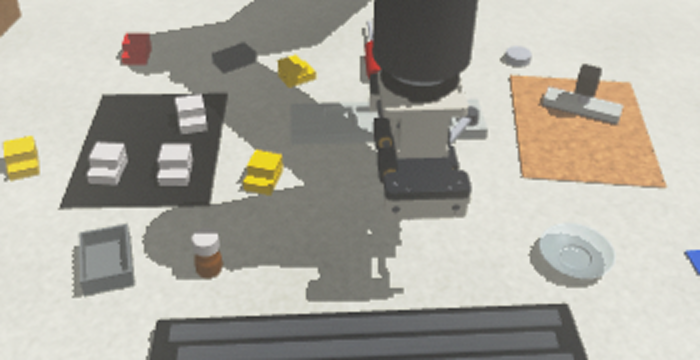

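The post is pinched and the lever is open about 0.95 rad. Release it and go to the first coupon.

Request:
servo_tool(deltas=[[0, 0, 0, 0, 0, 0, -0.1], [0, 0, 0, 0, 0, 0, -0.1], [0, 0, 0, 0, 0, 0, -0.1], [0, 0, -0.8, 0, 0, 0, -0.1], [0, 0, -0.9, 0, 0, 0, 0], [0, 0, -0.9, 0, 0, 0, 0], [0, 0, -0.8, 0, 0, 0, 0]])

```text
t: 5.48
position: [674.6, 26.8, 140.6]
tool_rot: [0.72, -0.694, -0.0, 0.0]
ft_force: [0.5, 0.7, 0.1]
grip_width: 43.2
gripper_force: 0.0
```

```bash
python3 go.py 575,-241,120 575,-241,20
```

```text
t 5.48 pos [674.6  26.8 140.6] yawy 3.1785 tilt [-0.0012 -0.0001] F [0.5 0.7 0.1] w 43.2 gf 0.0 j6 -0.29
[ 575. -241.  120.] units [8.8  3.65 0.69]
[ 575. -241.   20.] units [-0.   -0.    3.33]
```

Request:
servo_tool(deltas=[[0.88, 0.365, 0.07, 0, 0, 0, 0], [0.88, 0.365, 0.07, 0, 0, 0, 0], [0.88, 0.365, 0.07, 0, 0, 0, 0], [0.88, 0.365, 0.07, 0, 0, 0, 0], [0.88, 0.365, 0.07, 0, 0, 0, 0], [0.88, 0.365, 0.07, 0, 0, 0, 0], [0.88, 0.365, 0.07, 0, 0, 0, 0], [0.88, 0.365, 0.07, 0, 0, 0, 0], [0.88, 0.365, 0.07, 0, 0, 0, 0], [0.88, 0.365, 0.07, 0, 0, 0, 0]])

```text
t: 6.32
position: [574.2, -241.9, 118.1]
tool_rot: [0.72, -0.694, -0.001, 0.0]
ft_force: [0.2, -1.1, 0.9]
grip_width: 43.8
gripper_force: 0.0
```

Request:
servo_tool(deltas=[[0, 0, 0.9, 0, 0, 0, 0], [0, 0, 0.9, 0, 0, 0, 0], [0, 0, 0, 0, 0, 0, 0], [0, 0, 0, 0, 0, 0, 0]])

```text
t: 6.65
position: [574.0, -240.8, 63.3]
tool_rot: [0.72, -0.694, -0.002, 0.001]
ft_force: [-0.6, -0.3, 0.8]
grip_width: 43.6
gripper_force: 0.0
```

Run:
```python
from go import *
to((575,-241,20))
snap('scene','s2.png',(150,190,350,320),4)
```

```text
t 6.65 pos [ 574.  -240.8   63.3] yawy 3.1783 tilt [-0.0044  0.0005] F [-0.6 -0.3  0.8] w 43.6 gf 0.0 j6 0.12
[ 575. -241.   20.] units [ 0.01 -0.04  1.44]
```

View pics/s2.png

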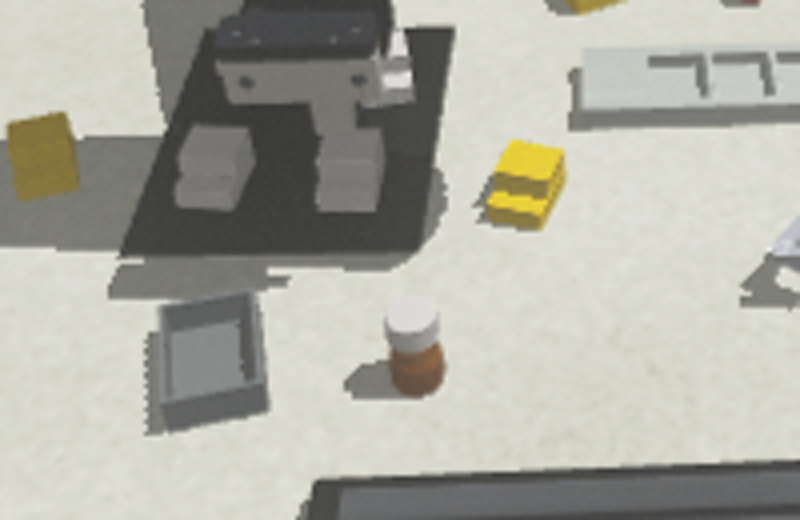

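The gripper hovers over coupon A at (350,170), the other coupons haven't moved, and the front finger is at about (337,115). I'll check the lateral offset by projection.

Run:
```python
from h import *
for X in [(606,-241,68),(606,-241,80),(603,-241,18),(604,-258,18),(604,-224,18),(590,-258,32),(590,-224,32),(560,-258,32),(560,-224,32)]:
    u,v=p('scene',X);print(X,round((u-150)*4),round((v-190)*4))
```

```text
(606, -241, 68) 331 123
(606, -241, 80) 329 106
(603, -241, 18) 343 186
(604, -258, 18) 314 188
(604, -224, 18) 372 187
(590, -258, 32) 315 154
(590, -224, 32) 373 153
(560, -258, 32) 324 121
(560, -224, 32) 381 121
```

Request:
servo_tool(deltas=[[0, -0.04, 0.7, 0, 0, 0, 0], [0, 0, 0.74, 0, 0, 0, 0], [0, 0, 0, 0, 0, 0, 0], [0, 0, 0, 0, 0, 0, 0], [0, 0, 0, 0, 0, 0, -1], [0, 0, 0, 0, 0, 0, -1], [0, 0, 0, 0, 0, 0, -1], [0, 0, 0, 0, 0, 0, -1], [0, 0, 0, 0, 0, 0, -1]], newtons=25)

```text
t: 7.45
position: [578.2, -240.7, 23.1]
tool_rot: [0.72, -0.694, 0.001, -0.001]
ft_force: [-0.4, 1.6, 7.8]
grip_width: 29.5
gripper_force: 25.0
```

Run:
```python
from go import *
a=jig(-7,-63,0);to((575,-240,110),(*a[:2],110),(*a[:2],50))
```

```text
t 7.45 pos [ 578.2 -240.7   23.1] yawy 3.1795 tilt [ 0.0025 -0.0005] F [-0.4  1.6  7.8] w 29.5 gf 25.0 j6 0.12
[ 575. -240.  110.] units [-0.03  0.1  -2.9 ]
[481.5 -48.7 110. ] units [-6.49  2.87 -0.01]
[481.5 -48.7  50. ] units [-0.  0.  2.]
```

Request:
servo_tool(deltas=[[0, 0, -0.5, 0, 0, 0, -1], [0, 0, -0.8, 0, 0, 0, -1], [0, 0, -0.8, 0, 0, 0, -1], [0, 0, -0.8, 0, 0, 0, -1], [0, 0, 0, 0, 0, 0, -1], [0, 0, 0, 0, 0, 0, -1]])

```text
t: 7.95
position: [578.2, -240.8, 110.6]
tool_rot: [0.72, -0.694, 0.002, -0.001]
ft_force: [-0.5, -0.5, -1.6]
grip_width: 29.7
gripper_force: 25.0
```

Run:
```python
from go import *
a=jig(-7,-63,0);to((*a[:2],110),(*a[:2],50))
snap('scene','s3.png',(180,150,350,270),4)
```

```text
t 7.95 pos [ 578.2 -240.8  110.6] yawy 3.179 tilt [ 0.004  -0.0004] F [-0.5 -0.5 -1.6] w 29.7 gf 25.0 j6 0.12
[481.5 -48.7 110. ] units [-6.52  2.98  0.  ]
[481.5 -48.7  50. ] units [-0.    0.01  2.  ]
```

View pics/s3.png

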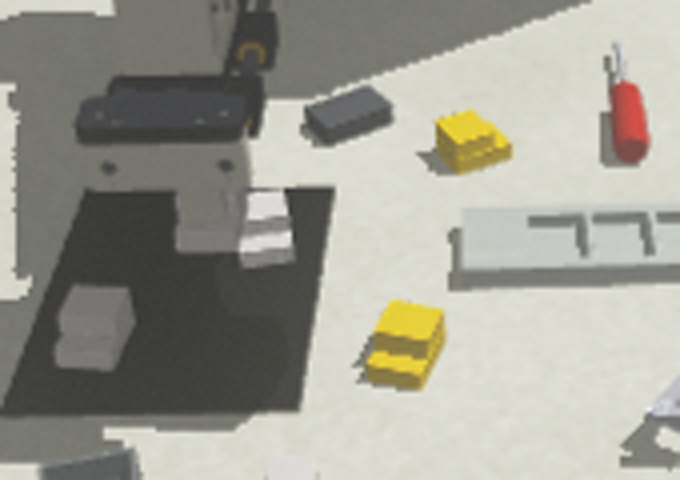

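Request:
servo_tool(deltas=[[-0.65, 0.3, 0, 0, 0, 0, -1], [-0.65, 0.3, 0, 0, 0, 0, -1], [-0.65, 0.3, 0, 0, 0, 0, -1], [-0.65, 0.3, 0, 0, 0, 0, -1], [-0.65, 0.3, 0, 0, 0, 0, -1], [-0.65, 0.3, 0, 0, 0, 0, -1], [-0.65, 0.3, 0, 0, 0, 0, -1], [-0.65, 0.3, 0, 0, 0, 0, -1], [-0.65, 0.3, 0, 0, 0, 0, -1], [-0.65, 0.28, 0, 0, 0, 0, -1]])

```text
t: 8.83
position: [478.9, -48.5, 107.4]
tool_rot: [0.72, -0.694, -0.001, 0.001]
ft_force: [0.4, 0.2, -0.6]
grip_width: 29.8
gripper_force: 25.0
```

Request:
servo_tool(deltas=[[0, 0, 0.8, 0, 0, 0, -1], [0, 0, 0.8, 0, 0, 0, -1], [0, 0, 0.5, 0, 0, 0, -1], [0, 0, 0, 0, 0, 0, -1], [0, 0, 0, 0, 0, 0, -1], [0, 0, 0, 0, 0, 0, -1]])

```text
t: 9.33
position: [480.7, -49.2, 45.7]
tool_rot: [0.72, -0.694, 0.0, 0.0]
ft_force: [0.9, -0.0, -0.3]
grip_width: 29.7
gripper_force: 25.0
```

Run:
```python
from go import *
a=jig(-7,-63,0);to((*a[:2],25))
snap('scene','s4.png',(230,170,380,270),5)
```

```text
t 9.33 pos [480.7 -49.2  45.7] yawy 3.1791 tilt [-0.0001 -0.0003] F [ 0.9 -0.  -0.3] w 29.7 gf 25.0 j6 -0.27
[481.5 -48.7  25. ] units [-0.01 -0.03  0.69]
```

View pics/s4.png

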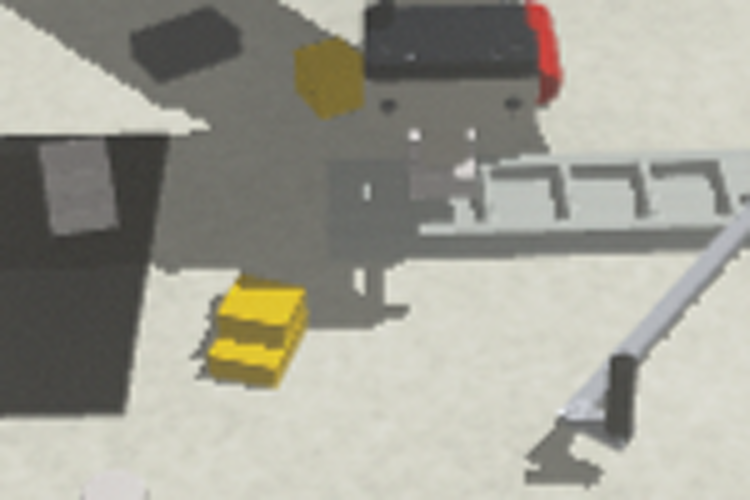

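The coupon hangs over pocket 3 (about (440,185)) and the lever is well clear. Lower gently.

Request:
servo_tool(deltas=[[-0.01, -0.03, 0.15, 0, 0, 0, -1], [0, 0, 0.1, 0, 0, 0, -1], [0, 0, 0.08, 0, 0, 0, -1], [0, 0, 0, 0, 0, 0, -1]])

```text
t: 9.72
position: [481.2, -48.9, 35.2]
tool_rot: [0.72, -0.694, -0.0, 0.0]
ft_force: [-0.4, 0.6, -1.2]
grip_width: 29.9
gripper_force: 25.0
```

Request:
servo_tool(deltas=[[0, 0, 0.06, 0, 0, 0, -1], [0, 0, 0.06, 0, 0, 0, -1], [0, 0, 0.06, 0, 0, 0, -1], [0, 0, 0, 0, 0, 0, -1]])

```text
t: 10.05
position: [481.8, -48.8, 32.3]
tool_rot: [0.721, -0.693, 0.001, -0.0]
ft_force: [-8.0, 2.3, 29.1]
grip_width: 29.8
gripper_force: 25.2
```

Request:
servo_tool(deltas=[[0, 0, 0.05, 0, 0, 0, -1], [0, 0, 0.05, 0, 0, 0, -1], [0, 0, 0, 0, 0, 0, -1]])

```text
t: 10.3
position: [481.8, -49.0, 29.6]
tool_rot: [0.721, -0.693, 0.001, -0.0]
ft_force: [-10.1, 1.2, 32.5]
grip_width: 29.8
gripper_force: 26.2
```

Request:
servo_tool(deltas=[[0, 0, -0.1, 0, 0, 0, -1], [0, 0.05, 0, 0, 0, 0, -1], [0, 0, 0, 0, 0, 0, -1], [0, 0, 0, 0, 0, 0, -1]])

```text
t: 10.63
position: [479.8, -48.9, 30.1]
tool_rot: [0.72, -0.694, 0.0, -0.0]
ft_force: [-1.6, 1.2, 4.9]
grip_width: 29.6
gripper_force: 25.2
```

Request:
servo_tool(deltas=[[0, 0, 0.06, 0, 0, 0, -1], [0, 0, 0.06, 0, 0, 0, -1], [0, 0, 0, 0, 0, 0, -1]])

```text
t: 10.88
position: [480.9, -48.7, 28.6]
tool_rot: [0.721, -0.693, 0.001, -0.001]
ft_force: [-8.5, 2.5, 32.8]
grip_width: 30.4
gripper_force: 22.4
```

Request:
servo_tool(deltas=[[0, 0, -0.1, 0, 0, 0, -1], [0, 0, 0, 0, 0, 0, -0.1], [0, 0, 0, 0, 0, 0, -0.1], [0, 0, 0, 0, 0, 0, -0.1], [0, 0, -0.9, 0, 0, 0, -0.1], [0, 0, -0.9, 0, 0, 0, -1], [0, 0, 0, 0, 0, 0, -1], [0, 0, 0, 0, 0, 0, -1], [0, 0, 0, 0, 0, 0, -1]])

```text
t: 11.63
position: [479.3, -48.9, 82.8]
tool_rot: [0.72, -0.694, -0.0, 0.0]
ft_force: [0.5, 0.7, -0.5]
grip_width: 18.4
gripper_force: 0.0
```

Run:
```python
from go import *
a=jig(-7,-63,0);to((*a[:2],36))
snap('scene','s5.png',(235,185,395,285),5)
```

```text
t 11.63 pos [479.3 -48.9  82.8] yawy 3.1786 tilt [-0.0008  0.0001] F [ 0.5  0.7 -0.5] w 18.4 gf 0.0 j6 -0.27
[481.5 -48.7  36. ] units [-0.   -0.07  1.56]
```

View pics/s5.png

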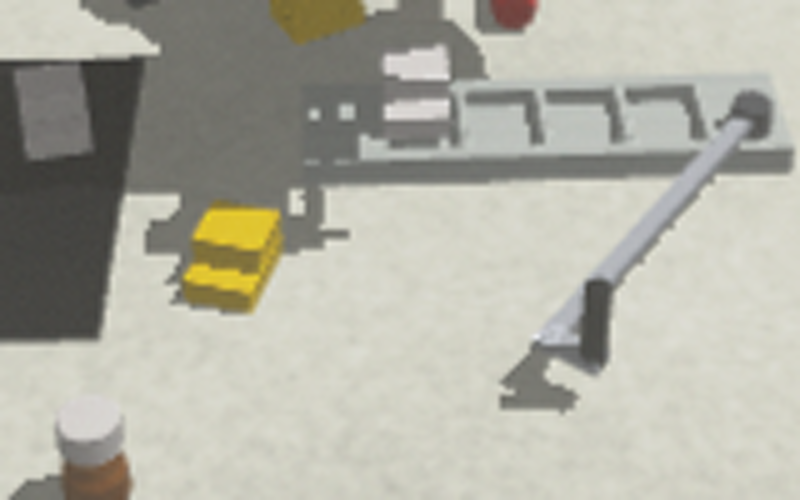

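The coupon stands on pocket 3's rim and isn't down: about 14 mm of its front face is visible at (417,135). I'll swing aside towards the next coupon and measure from the top camera.

```bash
python3 go.py 572,-322,120
```

```text
t 11.68 pos [479.1 -49.   82.5] yawy 3.1787 tilt [-0.0016 -0.0002] F [-0.4 -0.1  0.3] w 14.4 gf 0.0 j6 -0.27
[ 572. -322.  120.] units [ 9.21 -2.76 -1.25]
```

Request:
servo_tool(deltas=[[0, 0, -0.9, 0, 0, 0, -1], [0.92, -0.28, -0.35, 0, 0, 0, -1], [0.92, -0.28, 0, 0, 0, 0, 0], [0.92, -0.28, 0, 0, 0, 0, 0], [0.92, -0.28, 0, 0, 0, 0, 0], [0.92, -0.28, 0, 0, 0, 0, 0], [0.92, -0.28, 0, 0, 0, 0, 0], [0.92, -0.28, 0, 0, 0, 0, 0], [0.92, -0.28, 0, 0, 0, 0, 0], [0.92, -0.28, 0, 0, 0, 0, 0]])

```text
t: 12.52
position: [564.2, -295.6, 119.0]
tool_rot: [0.72, -0.694, -0.001, 0.001]
ft_force: [1.1, 0.7, 0.6]
grip_width: 42.9
gripper_force: 0.0
```

Request:
servo_tool(deltas=[[0.92, -0.28, 0, 0, 0, 0, 0], [0, 0, 0, 0, 0, 0, 0]])

```text
t: 12.68
position: [574.4, -325.5, 118.3]
tool_rot: [0.719, -0.695, -0.001, 0.001]
ft_force: [1.3, -0.1, -0.3]
grip_width: 43.8
gripper_force: 0.0
```

Run:
```python
from go import *
show()
snap('top','t1.png')
im=cv2.imread('pics/raw_t1.png')
a=cv2.resize(im[190:250,295:369],None,fx=7,fy=7,interpolation=cv2.INTER_CUBIC)[:,:518]
im2=robot.grab_frame('scene')
b=cv2.resize(im2[185:225,290:364],None,fx=7,fy=7,interpolation=cv2.INTER_CUBIC)
c=cv2.resize(im[165:265,380:470],None,fx=3,fy=3,interpolation=cv2.INTER_CUBIC)
m=np.zeros((600,800,3),np.uint8);m[:420,:518]=a;m[420:600,:518]=b[:180];m[:300,525:795]=c
cv2.imwrite('pics/m1.png',m)
```

```text
t 12.68 pos [ 574.4 -325.5  118.3] yawy 3.1765 tilt [-0.0028 -0.0002] F [ 1.3 -0.1 -0.3] w 43.8 gf 0.0 j6 0.25
```

View pics/m1.png

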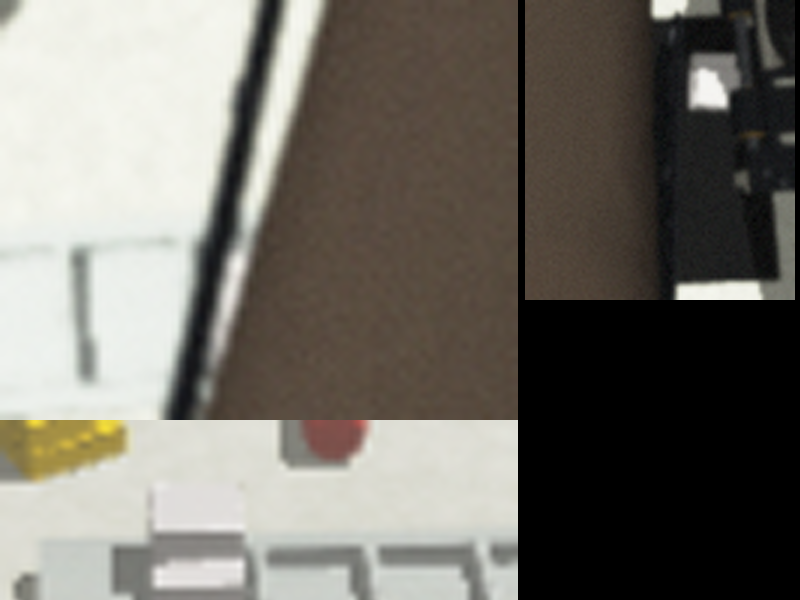

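Run:
```python
from go import *
P=lambda x,y,z:tuple(round(float(a)) for a in (lambda q:((q[0]-290)*7,(q[1]-185)*7+420))(p('scene',jig(x,y,z))))
print('P2 rear rim',P(-23.3,-2.7,16),P(-23.3,-39.3,16),'P1',P(-23.3,2.7+0,16),'jig rear left corner',P(-33,-125,16))
for b in(6,16): print(b,[P(x,y,z+b) for x,y,z in[(-22,-80,28),(-22,-46,28),(8,-80,28),(8,-46,28),(8,-80,14),(22,-80,14),(22,-46,14),(22,-46,0)]])
im=cv2.imread('pics/raw_s5.png')
```

```text
P2 rear rim (354, 536) (258, 538) P1 (369, 535) jig rear left corner (30, 528)
6 [(149, 504), (241, 502), (152, 552), (245, 550), (152, 583), (153, 606), (247, 604), (246, 634)]
16 [(149, 482), (241, 480), (151, 530), (245, 527), (152, 561), (153, 584), (247, 582), (247, 612)]
```

Run:
```python
from go import *
im=robot.grab_frame('scene');cv2.imwrite('pics/raw_s6.png',im);g=cv2.cvtColor(im,6)
for r in(198,205,207,209):print(r,'308:',g[r,306:392].tolist())
for c in(314,320,332,335,348):print('col',c,g[190:222,c].tolist())
Q=lambda x,y,z:tuple(np.round(p('scene',jig(x,y,z)),1))
print([Q(x,y,16) for x,y in[(-23.3,-2.7),(-23.3,39.3),(-23.3,81.3),(0,-2.7),(0,39.3),(0,81.3),(0,-39.3),(0,2.7),(33,-30),(-33,-30)]])
```

```text
198 308: [220, 221, 219, 218, 215, 203, 221, 221, 222, 222, 221, 222, 223, 222, 222, 222, 222, 222, 221, 218, 219, 222, 220, 219, 219, 219, 218, 215, 214, 214, 216, 219, 218, 217, 216, 215, 216, 216, 218, 218, 217, 215, 215, 217, 219, 218, 219, 221, 222, 220, 219, 218, 216, 217, 218, 219, 217, 219, 219, 220, 219, 220, 222, 221, 219, 218, 216, 217, 218, 220, 220, 220, 220, 220, 221, 221, 223, 222, 221, 220, 220, 220, 220, 220, 221, 220]
205 308: [119, 118, 118, 118, 118, 125, 150, 160, 200, 200, 201, 199, 205, 222, 222, 223, 222, 224, 222, 128, 161, 197, 147, 136, 137, 136, 137, 139, 138, 138, 139, 144, 142, 140, 124, 126, 160, 200, 165, 145, 144, 144, 144, 143, 142, 143, 143, 144, 142, 139, 122, 122, 153, 199, 173, 143, 148, 172, 173, 187, 188, 189, 189, 187, 181, 139, 120, 122, 155, 207, 208, 206, 208, 206, 201, 168, 114, 114, 116, 116, 116, 116, 124, 167, 211, 221]
207 308: [119, 121, 121, 120, 121, 147, 223, 223, 224, 223, 224, 223, 224, 222, 223, 221, 219, 219, 210, 121, 142, 204, 208, 203, 203, 204, 204, 203, 203, 204, 203, 205, 204, 193, 121, 123, 144, 206, 205, 204, 204, 205, 
[... 1201 characters left out ...]
 219, 218, 214, 214, 216, 204, 196, 143, 124, 138, 187, 204, 205, 204, 207, 205, 205, 207, 206, 197, 155, 123, 125, 124, 135, 183]
col 348 [220, 219, 218, 216, 217, 218, 219, 219, 215, 216, 210, 204, 191, 126, 125, 144, 204, 205, 207, 206, 205, 206, 206, 208, 204, 194, 125, 125, 125, 124, 151, 219]
[(np.float64(340.6), np.float64(201.5)), (np.float64(356.4), np.float64(201.2)), (np.float64(372.2), np.float64(200.8)), (np.float64(341.4), np.float64(206.9)), (np.float64(357.5), np.float64(206.5)), (np.float64(373.5), np.float64(206.1)), (np.float64(327.3), np.float64(207.2)), (np.float64(343.5), np.float64(206.8)), (np.float64(331.8), np.float64(215.0)), (np.float64(330.1), np.float64(199.6))]
```

Run:
```python
from go import *
a=jig(-10,-67,0);to((*a[:2],110),(*a[:2],34))
```

```text
t 12.83 pos [ 573.  -321.5  118.9] yawy 3.1778 tilt [-0.003  0.001] F [-1.   0.6  0.2] w 43.8 gf 0.0 j6 0.25
[478.7 -52.8 110. ] units [-9.06  2.82  0.32]
[478.7 -52.8  34. ] units [ 0.   -0.01  2.53]
```

Request:
servo_tool(deltas=[[-0.91, 0.28, 0.03, 0, 0, 0, 0], [-0.91, 0.28, 0.03, 0, 0, 0, 0], [-0.91, 0.28, 0.03, 0, 0, 0, 0], [-0.91, 0.28, 0.03, 0, 0, 0, 0], [-0.91, 0.28, 0.03, 0, 0, 0, 0], [-0.91, 0.28, 0.03, 0, 0, 0, 0], [-0.91, 0.28, 0.03, 0, 0, 0, 0], [-0.91, 0.28, 0.03, 0, 0, 0, 0], [-0.91, 0.28, 0.03, 0, 0, 0, 0], [-0.87, 0.28, 0.03, 0, 0, 0, 0]])

```text
t: 13.67
position: [478.4, -51.2, 111.7]
tool_rot: [0.721, -0.693, -0.0, 0.0]
ft_force: [0.3, 0.9, 0.3]
grip_width: 43.8
gripper_force: 0.0
```

Request:
servo_tool(deltas=[[0, 0, 0.8, 0, 0, 0, 0], [0, 0, 0.8, 0, 0, 0, 0], [0, 0, 0.5, 0, 0, 0, 0], [0, 0, 0.1, 0, 0, 0, 0], [0, 0, 0, 0, 0, 0, 0], [0, 0, 0, 0, 0, 0, 0]])

```text
t: 14.17
position: [480.1, -52.8, 46.5]
tool_rot: [0.721, -0.693, 0.0, 0.0]
ft_force: [-0.5, -0.2, 0.4]
grip_width: 43.7
gripper_force: 0.0
```

Run:
```python
from go import *
a=jig(-10,-67,0);to((*a[:2],36))
im=robot.grab_frame('scene');cv2.imwrite('pics/raw_s7.png',im);g=cv2.cvtColor(im,6)
for r in(205,207):print(r,g[r,304:332].tolist())
```

```text
t 14.17 pos [480.1 -52.8  46.5] yawy 3.1799 tilt [ 0.0002 -0.0002] F [-0.5 -0.2  0.4] w 43.7 gf 0.0 j6 -0.26
[478.7 -52.8  36. ] units [-0.    0.05  0.35]
205 [106, 107, 106, 106, 106, 104, 106, 113, 135, 147, 187, 187, 186, 186, 191, 212, 213, 212, 212, 214, 214, 116, 150, 183, 135, 124, 125, 125]
207 [105, 108, 107, 106, 106, 107, 106, 109, 116, 117, 119, 116, 117, 140, 213, 213, 213, 212, 208, 208, 196, 108, 131, 190, 194, 189, 189, 189]
```

Request:
servo_tool(deltas=[[0, 0.03, 0.3, 0, 0, 0, 0], [0, 0, 0.05, 0, 0, 0, 0], [0, 0, 0, 0, 0, 0, 0], [0, 0, 0, 0, 0, 0, 0]])

```text
t: 14.55
position: [479.0, -53.2, 35.5]
tool_rot: [0.72, -0.694, -0.0, 0.0]
ft_force: [0.3, 0.1, 0.7]
grip_width: 43.7
gripper_force: 0.0
```

Request:
servo_tool(deltas=[[0, 0, 0, 0, 0, 0, -0.5], [0, 0, 0, 0, 0, 0, -0.5], [0, 0, 0, 0, 0, 0, -0.5], [0, 0, 0, 0, 0, 0, -0.5], [0, 0, 0, 0, 0, 0, -0.5], [0, 0, 0, 0, 0, 0, -0.5]], newtons=10)

```text
t: 15.05
position: [479.2, -53.1, 35.6]
tool_rot: [0.72, -0.694, 0.0, -0.0]
ft_force: [-0.4, -0.4, 1.3]
grip_width: 30.3
gripper_force: 10.0
```

Run:
```python
from go import *
show()
```

```text
t 15.05 pos [479.2 -53.1  35.6] yawy 3.1791 tilt [ 0.0003 -0.    ] F [-0.4 -0.4  1.3] w 30.3 gf 10.0 j6 -0.26
```

Request:
servo_tool(deltas=[[0, 0, -0.1, 0, 0, 0, -1], [-0.07, -0.07, 0, 0, 0, 0, -1], [-0.06, -0.06, 0, 0, 0, 0, -1], [0, 0, 0.06, 0, 0, 0, -1], [0, 0, 0.06, 0, 0, 0, -1], [0, 0, 0.06, 0, 0, 0, -1], [0, 0, 0, 0, 0, 0, -1]], newtons=12)

```text
t: 15.63
position: [483.3, -48.9, 32.8]
tool_rot: [0.72, -0.694, 0.0, -0.0]
ft_force: [2.4, 0.1, -1.7]
grip_width: 29.8
gripper_force: 12.0
```

Request:
servo_tool(deltas=[[0, 0, 0.04, 0, 0, 0, -1], [0, 0, 0.04, 0, 0, 0, -1], [0, 0, 0, 0, 0, 0, -1]])

```text
t: 15.88
position: [483.3, -49.0, 30.6]
tool_rot: [0.72, -0.694, 0.0, -0.0]
ft_force: [2.6, -0.9, -1.6]
grip_width: 29.5
gripper_force: 12.0
```

Request:
servo_tool(deltas=[[0, 0, 0.06, 0, 0, 0, -1], [0, 0, 0.06, 0, 0, 0, -1], [0, 0, 0.04, 0, 0, 0, -1], [0, 0, 0, 0, 0, 0, -1]])

```text
t: 16.22
position: [483.3, -48.9, 25.8]
tool_rot: [0.72, -0.694, 0.0, -0.0]
ft_force: [4.9, 0.4, -2.0]
grip_width: 30.0
gripper_force: 12.0
```

Request:
servo_tool(deltas=[[0, 0, 0.04, 0, 0, 0, -1], [0, 0, 0, 0, 0, 0, -1]])

```text
t: 16.38
position: [483.3, -49.0, 25.3]
tool_rot: [0.72, -0.694, 0.0, -0.0]
ft_force: [1.1, 0.0, 6.2]
grip_width: 29.9
gripper_force: 12.0
```

Request:
servo_tool(deltas=[[0, 0, -0.03, 0, 0, 0, 0], [0, 0, 0, 0, 0, 0, 0], [0, 0, 0, 0, 0, 0, 0], [0, 0, -0.8, 0, 0, 0, 0], [0, 0, -1, 0, 0, 0, 0], [0, 0, -1, 0, 0, 0, 0], [0, 0, 0, 0, 0, 0, 0]])

```text
t: 16.97
position: [485.3, -48.8, 114.4]
tool_rot: [0.721, -0.693, 0.002, -0.003]
ft_force: [0.7, -0.5, 0.8]
grip_width: 43.7
gripper_force: 0.0
```

Run:
```python
from go import *
to((574.5,-321.5,110),(574.5,-321.5,24))
im=robot.grab_frame('scene');cv2.imwrite('pics/raw_s8.png',im);g=cv2.cvtColor(im,6)
for c in(314,320):print(c,g[190:222,c].tolist())
for r in(203,204,205,206,207,208,209,210,211,212):print(r,g[r,308:330].tolist())
```

```text
t 16.97 pos [485.3 -48.8 114.4] yawy 3.18 tilt [0.0066 0.0007] F [ 0.7 -0.5  0.8] w 43.7 gf 0.0 j6 -0.27
[ 574.5 -321.5  110. ] units [ 9.2  -2.62  0.16]
[ 574.5 -321.5   24. ] units [0.   0.02 2.87]
314 [116, 116, 113, 113, 116, 115, 115, 123, 172, 209, 210, 210, 209, 210, 202, 120, 123, 122, 135, 189, 212, 214, 215, 123, 139, 188, 178, 111, 112, 112, 110, 136]
320 [197, 133, 117, 115, 116, 116, 114, 130, 193, 211, 212, 212, 211, 213, 204, 120, 123, 121, 136, 189, 211, 212, 204, 126, 151, 189, 173, 113, 111, 113, 113, 136]
203 [109, 107, 106, 107, 132, 206, 210, 210, 209, 212, 212, 211, 213, 211, 213, 214, 214, 212, 202, 185, 156, 139]
204 [124, 106, 105, 105, 128, 177, 202, 202, 202, 202, 202, 204, 204, 204, 205, 215, 214, 211, 203, 173, 123, 112]
205 [177, 108, 107, 108, 114, 118, 120, 120, 123, 122, 122, 119, 120, 122, 121, 121, 123, 130, 158, 182, 135, 125]
206 [178, 107, 106, 109, 113, 121, 123, 123, 122, 122, 124, 123, 123, 123, 122, 123, 123, 126, 156, 187, 177, 172]
207 [178, 105, 109, 108, 114, 119, 122, 123, 120, 123, 122, 122, 121, 122, 121, 121, 122, 125, 145, 191, 192, 188]
208 [179, 124, 108, 107, 112, 127, 135, 134, 134, 134, 133, 134, 136, 143, 144, 145, 144, 148, 156, 190, 190, 190]
209 [188, 177, 107, 108, 122, 163, 189, 186, 185, 187, 185, 185, 189, 212, 212, 211, 212, 206, 173, 190, 190, 190]
210 [187, 180, 126, 127, 136, 170, 212, 211, 211, 211, 210, 212, 211, 210, 211, 212, 211, 207, 179, 184, 183, 192]
211 [185, 187, 187, 182, 148, 165, 214, 213, 213, 214, 212, 212, 212, 213, 211, 211, 207, 205, 191, 169, 173, 189]
212 [187, 190, 188, 185, 150, 155, 215, 212, 210, 209, 208, 207, 204, 202, 201, 197, 176, 173, 151, 163, 181, 192]
```

Coupon A is now seated in pocket 3: its edges match the seated projection within 0.3 px. Next is coupon B.

Request:
servo_tool(deltas=[[0.92, -0.26, 0.02, 0, 0, 0, 0], [0.92, -0.26, 0.02, 0, 0, 0, 0], [0.92, -0.26, 0.02, 0, 0, 0, 0], [0.92, -0.26, 0.02, 0, 0, 0, 0], [0.92, -0.26, 0.02, 0, 0, 0, 0], [0.92, -0.26, 0.02, 0, 0, 0, 0], [0.92, -0.26, 0.02, 0, 0, 0, 0], [0.92, -0.26, 0.02, 0, 0, 0, 0], [0.92, -0.26, 0.02, 0, 0, 0, 0], [0.92, -0.28, 0, 0, 0, 0, 0]])

```text
t: 17.85
position: [570.6, -323.0, 102.4]
tool_rot: [0.72, -0.694, -0.002, 0.001]
ft_force: [0.4, 0.3, 0.4]
grip_width: 43.8
gripper_force: 0.0
```

Request:
servo_tool(deltas=[[0, 0, 0.8, 0, 0, 0, 0], [0, 0, 0.8, 0, 0, 0, 0], [0, 0, 0, 0, 0, 0, 0], [0, 0, 0, 0, 0, 0, 0]])

```text
t: 18.18
position: [569.7, -321.5, 53.9]
tool_rot: [0.72, -0.694, -0.002, 0.001]
ft_force: [0.2, 0.4, 1.2]
grip_width: 43.7
gripper_force: 0.0
```

Run:
```python
from go import *
to((574.5,-321.5,24))
im=robot.grab_frame('scene');cv2.imwrite('pics/raw_s9.png',im);g=cv2.cvtColor(im,6)
c,s=np.cos(-.043),np.sin(-.043)
for X in[(22,17,14),(22,-17,14),(8,17,28),(8,-17,28),(-22,17,28)]: print(X,np.round(p('scene',(581.4+c*X[0]-s*X[1],-321.6+s*X[0]+c*X[1],4+X[2])),1))
print(np.round(p('scene',(605,-321.5,70)),1))
for r in(212,220,225,232,236):print(r,g[r,186:222].tolist())
for k in(198,208):print(k,g[215:245,k].tolist())
```

```text
t 18.18 pos [ 569.7 -321.5   53.9] yawy 3.1786 tilt [-0.0054  0.0014] F [0.2 0.4 1.2] w 43.7 gf 0.0 j6 0.25
[ 574.5 -321.5   24. ] units [ 0.01 -0.17  1.  ]
(22, 17, 14) [207.8 237.1]
(22, -17, 14) [193.3 236.7]
(8, 17, 28) [208.5 228.5]
(8, -17, 28) [193.9 228.2]
(-22, 17, 28) [211.8 220.4]
[196.8 219.9]
212 [119, 120, 120, 120, 120, 119, 118, 119, 120, 119, 120, 119, 110, 76, 73, 77, 99, 119, 119, 117, 106, 77, 58, 59, 57, 56, 56, 59, 61, 67, 66, 67, 65, 65, 67, 66]
220 [116, 116, 116, 118, 118, 119, 117, 117, 117, 118, 118, 118, 118, 117, 119, 117, 112, 102, 78, 62, 61, 60, 59, 60, 60, 58, 60, 60, 67, 65, 66, 68, 67, 67, 68, 67]
225 [119, 117, 118, 113, 89, 60, 59, 71, 111, 112, 118, 116, 118, 119, 122, 118, 116, 118, 119, 121, 120, 120, 119, 121, 115, 109, 104, 68, 67, 67, 70, 68, 68, 68, 66, 68]
232 [122, 112, 61, 61, 61, 60, 62, 60, 74, 119, 125, 124, 124, 124, 124, 124, 125, 124, 123, 123, 124, 124, 123, 111, 113, 111, 105, 79, 68, 68, 67, 69, 66, 68, 69, 70]
236 [68, 61, 63, 62, 61, 60, 60, 78, 123, 121, 122, 118, 120, 120, 120, 120, 120, 122, 120, 121, 122, 120, 116, 111, 103, 67, 63, 63, 62, 62, 64, 60, 62, 65, 69, 69]
198 [120, 118, 117, 117, 117, 118, 120, 119, 119, 119, 118, 119, 120, 121, 125, 124, 124, 124, 123, 122, 121, 120, 122, 124, 124, 125, 118, 67, 62, 62]
208 [56, 57, 59, 60, 59, 59, 78, 120, 119, 119, 119, 122, 119, 119, 117, 119, 123, 123, 123, 121, 117, 116, 111, 111, 112, 107, 104, 80, 64, 63]
```

Request:
servo_tool(deltas=[[0, -0.17, 0.4, 0, 0, 0, 0], [0, 0, 0.4, 0, 0, 0, 0], [0, 0, 0.2, 0, 0, 0, 0], [0, 0, 0, 0, 0, 0, 0], [0, 0, 0, 0, 0, 0, -0.5], [0, 0, 0, 0, 0, 0, -0.5], [0, 0, 0, 0, 0, 0, -0.5], [0, 0, 0, 0, 0, 0, -0.5], [0, 0, 0, 0, 0, 0, -0.5], [0, 0, 0, 0, 0, 0, -1]], newtons=15)

```text
t: 19.07
position: [577.1, -321.8, 26.7]
tool_rot: [0.72, -0.694, 0.0, -0.0]
ft_force: [-0.8, 0.4, 1.9]
grip_width: 30.5
gripper_force: 14.2
```

Request:
servo_tool(deltas=[[0, 0, 0, 0, 0, 0, -1], [0, 0, -0.3, 0, 0, 0, -1], [0, 0, -0.3, 0, 0, 0, -1], [0, 0, 0, 0, 0, 0, -1], [0, 0, 0, 0, 0, 0, -1]])

```text
t: 19.48
position: [577.4, -321.9, 45.3]
tool_rot: [0.72, -0.694, 0.001, -0.0]
ft_force: [0.3, 0.3, -0.9]
grip_width: 30.7
gripper_force: 14.2
```

Run:
```python
from go import *
P,R=show()
im=robot.grab_frame('scene');cv2.imwrite('pics/raw_s10.png',im);g=cv2.cvtColor(im,6)
b=P[2]-20
for X in[(22,17,14),(22,-17,14),(22,17,0),(22,-17,0),(8,17,28),(8,-17,28)]: print(X,np.round(p('scene',(P[0]+7+X[0]-.037*X[1],P[1]+X[1]+.04*X[0],b+X[2])),1))
for r in(222,224,226,228,230,232,234):print(r,g[r,186:222].tolist())
```

```text
t 19.48 pos [ 577.4 -321.9   45.3] yawy 3.1791 tilt [ 0.0018 -0.0004] F [ 0.3  0.3 -0.9] w 30.7 gf 14.2 j6 0.25
(22, 17, 14) [206.8 230.5]
(22, -17, 14) [191.7 231. ]
(22, 17, 0) [207.8 235.2]
(22, -17, 0) [192.9 235.6]
(8, 17, 28) [206.9 221.9]
(8, -17, 28) [191.9 222.3]
222 [120, 122, 119, 119, 119, 116, 117, 121, 120, 120, 121, 121, 119, 119, 120, 118, 120, 118, 118, 120, 118, 118, 109, 109, 112, 102, 62, 59, 60, 65, 65, 67, 68, 68, 68, 70]
224 [118, 118, 118, 117, 108, 57, 74, 118, 120, 118, 120, 121, 120, 118, 119, 119, 119, 110, 110, 124, 125, 113, 110, 113, 110, 105, 76, 59, 62, 67, 67, 67, 69, 68, 69, 69]
226 [120, 118, 117, 108, 67, 58, 65, 90, 119, 121, 120, 119, 120, 120, 120, 120, 117, 113, 114, 125, 123, 124, 111, 112, 110, 102, 61, 67, 67, 68, 67, 68, 68, 69, 69, 70]
228 [120, 121, 116, 81, 61, 59, 61, 87, 119, 119, 119, 118, 120, 122, 120, 121, 119, 118, 120, 120, 118, 117, 109, 110, 101, 66, 61, 66, 68, 68, 69, 67, 70, 69, 69, 68]
230 [125, 120, 96, 61, 59, 64, 86, 121, 120, 119, 120, 120, 121, 121, 121, 121, 119, 121, 120, 121, 119, 115, 111, 103, 65, 60, 63, 70, 68, 68, 67, 69, 66, 67, 70, 69]
232 [120, 113, 63, 60, 60, 76, 126, 128, 128, 128, 128, 127, 128, 128, 128, 126, 125, 127, 126, 125, 119, 111, 106, 65, 61, 61, 61, 62, 69, 69, 69, 68, 67, 70, 67, 71]
234 [113, 69, 59, 62, 59, 65, 90, 124, 125, 124, 124, 126, 125, 125, 124, 125, 125, 124, 124, 125, 126, 106, 77, 62, 61, 58, 62, 63, 68, 67, 69, 70, 69, 70, 68, 70]
```

Run:
```python
from go import *
a=jig(-4.9,-17.5,0);to((577,-322,100),(*a[:2],100),(*a[:2],40))
```

```text
t 19.53 pos [ 577.  -321.7   44.7] yawy 3.1789 tilt [ 0.0009 -0.0001] F [ 0.5  0.4 -1.1] w 30.6 gf 14.2 j6 0.25
[ 577. -322.  100.] units [ 0.01 -0.   -1.84]
[482.   -3.2 100. ] units [-10.74   2.77  -0.  ]
[482.   -3.2  40. ] units [-0.  0.  2.]
```

Request:
servo_tool(deltas=[[0, 0, -0.9, 0, 0, 0, -1], [0, 0, -0.9, 0, 0, 0, -1], [-0.9, 0.23, 0, 0, 0, 0, -1], [-0.9, 0.23, 0, 0, 0, 0, -1], [-0.9, 0.23, 0, 0, 0, 0, -1], [-0.9, 0.23, 0, 0, 0, 0, -1], [-0.9, 0.23, 0, 0, 0, 0, -1], [-0.9, 0.23, 0, 0, 0, 0, -1], [-0.9, 0.23, 0, 0, 0, 0, -1], [-0.9, 0.23, 0, 0, 0, 0, -1]], newtons=20)

```text
t: 20.37
position: [512.8, -106.8, 98.0]
tool_rot: [0.72, -0.694, -0.0, 0.0]
ft_force: [0.7, 0.3, -0.1]
grip_width: 30.2
gripper_force: 19.0
```

Request:
servo_tool(deltas=[[-0.9, 0.23, 0, 0, 0, 0, -1], [-0.9, 0.23, 0, 0, 0, 0, -1], [-0.9, 0.23, 0, 0, 0, 0, -1], [-0.84, 0.23, 0, 0, 0, 0, -1], [0, 0, 0.9, 0, 0, 0, -1], [0, 0, 0.8, 0, 0, 0, -1], [0, 0, 0, 0, 0, 0, -1], [0, 0, 0, 0, 0, 0, -1]])

```text
t: 21.03
position: [481.0, -3.2, 46.5]
tool_rot: [0.72, -0.694, -0.001, 0.002]
ft_force: [-0.5, 0.7, 0.0]
grip_width: 30.4
gripper_force: 19.0
```

Run:
```python
from go import *
a=jig(-4.9,-17.5,0);to((*a[:2],40))
im=robot.grab_frame('scene');cv2.imwrite('pics/raw_s11.png',im);g=cv2.cvtColor(im,6)
P=np.array(robot.get_state()['position'])
for X in[(22,17,14),(22,-17,14),(22,17,0),(22,-17,0)]: print(X,np.round(np.array(p('scene',jig(X[0]+2,X[1]-21,P[2]-20+X[2])))+[.9,1],1))
for r in range(199,212,2):print(r,g[r,324:350].tolist())
```

```text
t 21.03 pos [481.   -3.2  46.5] yawy 3.1793 tilt [-0.003  -0.0014] F [-0.5  0.7  0. ] w 30.4 gf 19.0 j6 -0.37
[482.   -3.2  40. ] units [-0.   -0.03  0.22]
(22, 17, 14) [343.  205.5]
(22, -17, 14) [329.5 205.8]
(22, 17, 0) [342.8 210. ]
(22, -17, 0) [329.4 210.3]
199 [139, 202, 114, 115, 112, 109, 121, 118, 116, 113, 116, 116, 115, 117, 116, 117, 116, 119, 127, 132, 118, 120, 119, 120, 122, 124]
201 [138, 200, 114, 106, 108, 106, 123, 120, 119, 115, 114, 117, 118, 117, 116, 116, 116, 119, 139, 187, 190, 190, 190, 189, 190, 190]
203 [140, 206, 155, 106, 113, 114, 116, 114, 118, 115, 112, 110, 111, 113, 132, 190, 191, 189, 189, 184, 125, 119, 118, 117, 113, 114]
205 [120, 119, 119, 108, 113, 112, 119, 119, 118, 117, 120, 118, 119, 118, 140, 211, 212, 207, 165, 186, 151, 131, 132, 132, 131, 132]
207 [121, 119, 110, 107, 105, 110, 119, 121, 120, 120, 120, 122, 121, 122, 120, 121, 122, 121, 138, 191, 193, 191, 191, 191, 191, 193]
209 [118, 114, 109, 108, 106, 111, 120, 119, 120, 120, 121, 120, 121, 120, 122, 124, 123, 124, 143, 169, 184, 190, 191, 193, 191, 193]
211 [117, 118, 113, 107, 105, 109, 107, 108, 109, 107, 109, 108, 107, 108, 127, 191, 181, 109, 113, 146, 193, 200, 192, 192, 191, 192]
```

Request:
servo_tool(deltas=[[0, -0.04, 0.2, 0, 0, 0, -1], [0, 0, 0.1, 0, 0, 0, -1], [0, 0, 0.06, 0, 0, 0, -1], [0, 0, 0.06, 0, 0, 0, -1], [0, 0, 0, 0, 0, 0, -1]], newtons=12)

```text
t: 21.5
position: [484.0, -3.5, 35.7]
tool_rot: [0.72, -0.694, 0.001, -0.0]
ft_force: [-1.4, -3.9, 8.4]
grip_width: 30.5
gripper_force: 11.8
```

Request:
servo_tool(deltas=[[0, 0, 0.05, 0, 0, 0, -1], [0, 0, 0.05, 0, 0, 0, -1], [0, 0, 0, 0, 0, 0, -1]])

```text
t: 21.75
position: [484.0, -3.6, 32.8]
tool_rot: [0.72, -0.694, 0.001, -0.0]
ft_force: [-0.9, -5.0, 9.0]
grip_width: 30.1
gripper_force: 12.0
```

Request:
servo_tool(deltas=[[0, 0, -0.1, 0, 0, 0, -1], [0.05, 0.04, 0, 0, 0, 0, -1], [0, 0, 0, 0, 0, 0, -1]])

```text
t: 22.0
position: [482.0, -4.5, 34.8]
tool_rot: [0.72, -0.694, 0.0, -0.0]
ft_force: [0.1, -0.3, -0.9]
grip_width: 29.8
gripper_force: 11.9
```

Request:
servo_tool(deltas=[[0, 0, 0.06, 0, 0, 0, -1], [0, 0, 0.06, 0, 0, 0, -1], [0, 0, 0, 0, 0, 0, -1]])

```text
t: 22.25
position: [482.4, -4.8, 31.2]
tool_rot: [0.72, -0.694, 0.0, 0.0]
ft_force: [-0.6, -3.8, 6.6]
grip_width: 29.8
gripper_force: 12.0
```

Request:
servo_tool(deltas=[[0, 0, 0.05, 0, 0, 0, -1], [0, 0, 0.05, 0, 0, 0, -1], [0, 0, 0, 0, 0, 0, -1]])

```text
t: 22.5
position: [482.3, -5.1, 28.4]
tool_rot: [0.72, -0.694, 0.0, 0.0]
ft_force: [-0.2, -6.8, 9.1]
grip_width: 29.8
gripper_force: 12.0
```

Request:
servo_tool(deltas=[[0.05, 0, -0.04, 0, 0, 0, -1], [0, 0, 0, 0, 0, 0, -1]])

```text
t: 22.67
position: [482.0, -6.0, 29.1]
tool_rot: [0.72, -0.694, -0.0, 0.0]
ft_force: [-0.2, 0.3, 0.5]
grip_width: 30.3
gripper_force: 12.0
```

Run:
```python
from go import *
show()
im=robot.grab_frame('scene');cv2.imwrite('pics/raw_s12.png',im);g=cv2.cvtColor(im,6)
for b in(6,16):
  for X in[(22,17,14),(22,-17,14),(22,17,0),(22,-17,0)]: print(b,X,np.round(np.array(p('scene',jig(X[0],X[1]-21,b+X[2])))+[.9,1],1))
for r in range(200,218,1):print(r,g[r,324:350].tolist())
```

```text
t 22.67 pos [482.   -6.   29.1] yawy 3.1787 tilt [-0.0001  0.0001] F [-0.2  0.3  0.5] w 30.3 gf 12.0 j6 -0.36
6 (22, 17, 14) [342.7 211.8]
6 (22, -17, 14) [329.3 212.2]
6 (22, 17, 0) [342.5 216.2]
6 (22, -17, 0) [329.2 216.5]
16 (22, 17, 14) [342.8 208.7]
16 (22, -17, 14) [329.4 209. ]
16 (22, 17, 0) [342.6 213.1]
16 (22, -17, 0) [329.3 213.4]
200 [115, 113, 115, 114, 118, 116, 117, 117, 115, 116, 116, 116, 115, 115, 118, 117, 118, 117, 117, 117, 117, 118, 116, 119, 119, 119]
201 [117, 116, 114, 118, 124, 124, 117, 117, 116, 116, 115, 117, 117, 117, 118, 117, 120, 126, 129, 128, 129, 130, 135, 135, 137, 136]
202 [117, 116, 115, 134, 161, 155, 115, 113, 112, 113, 115, 115, 115, 115, 116, 115, 131, 168, 171, 173, 163, 166, 182, 180, 179, 180]
203 [117, 115, 112, 140, 193, 177, 117, 113, 114, 115, 116, 118, 115, 116, 115, 115, 132, 189, 188, 187, 122, 119, 118, 116, 113, 111]
204 [119, 120, 112, 126, 189, 143, 121, 115, 117, 116, 116, 115, 116, 116, 118, 117, 137, 201, 185, 183, 125, 112, 112, 112, 113, 113]
205 [121, 119, 113, 105, 120, 120, 119, 113, 115, 117, 116, 115, 117, 117, 116,
[... 975 characters left out ...]
 192, 192, 192, 192, 193]
213 [119, 118, 113, 107, 109, 112, 122, 120, 119, 121, 132, 133, 133, 134, 133, 132, 134, 129, 131, 142, 194, 191, 193, 193, 195, 194]
214 [115, 113, 112, 106, 109, 109, 112, 114, 114, 128, 177, 177, 178, 177, 176, 171, 175, 178, 192, 192, 193, 194, 192, 192, 191, 192]
215 [108, 108, 108, 107, 107, 109, 108, 108, 109, 126, 184, 184, 184, 185, 184, 181, 182, 180, 182, 182, 181, 183, 182, 179, 180, 179]
216 [107, 108, 108, 110, 108, 109, 110, 110, 112, 117, 144, 145, 144, 146, 142, 129, 128, 128, 129, 128, 130, 129, 127, 114, 113, 113]
217 [111, 110, 111, 111, 111, 111, 111, 111, 112, 111, 112, 111, 113, 111, 113, 109, 112, 111, 114, 113, 114, 113, 113, 114, 113, 114]
```

Request:
servo_tool(deltas=[[0, 0, 0.05, 0, 0, 0, -1], [0, 0, 0.05, 0, 0, 0, -1], [0, 0, 0, 0, 0, 0, -1]])

```text
t: 22.97
position: [482.2, -5.8, 26.9]
tool_rot: [0.72, -0.694, 0.0, 0.0]
ft_force: [-3.5, -0.3, 13.6]
grip_width: 30.1
gripper_force: 14.9
```

Run:
```python
from go import *
show()
im=robot.grab_frame('scene');g=cv2.cvtColor(im,6)
for r in range(207,217,1):print(r,g[r,324:350].tolist())
```

```text
t 22.97 pos [482.2  -5.8  26.9] yawy 3.1796 tilt [ 0.0001 -0.0003] F [-3.5 -0.3 13.6] w 30.1 gf 14.9 j6 -0.36
207 [120, 119, 117, 107, 111, 120, 122, 117, 118, 117, 116, 117, 116, 117, 117, 118, 135, 185, 179, 193, 193, 190, 191, 190, 191, 191]
208 [121, 123, 109, 108, 108, 119, 122, 117, 115, 117, 119, 118, 117, 116, 118, 124, 151, 195, 196, 186, 189, 191, 192, 194, 193, 193]
209 [116, 115, 107, 108, 106, 112, 117, 118, 114, 117, 114, 114, 114, 115, 119, 133, 156, 185, 185, 171, 183, 192, 192, 192, 192, 192]
210 [117, 115, 109, 109, 104, 112, 117, 116, 117, 119, 119, 118, 117, 123, 125, 122, 123, 125, 144, 185, 191, 191, 190, 191, 192, 191]
211 [118, 118, 112, 108, 104, 111, 118, 119, 118, 120, 123, 125, 120, 120, 119, 121, 121, 121, 134, 181, 193, 201, 191, 191, 191, 191]
212 [120, 121, 114, 108, 106, 110, 123, 125, 121, 121, 121, 122, 120, 121, 122, 122, 121, 121, 127, 162, 193, 193, 192, 192, 193, 193]
213 [121, 119, 113, 108, 108, 112, 119, 120, 120, 119, 122, 133, 132, 132, 133, 133, 132, 136, 133, 141, 193, 189, 193, 192, 193, 193]
214 [115, 114, 110, 108, 109, 106, 111, 112, 114, 113, 124, 177, 177, 178, 177, 176, 171, 178, 193, 193, 192, 192, 194, 191, 192, 192]
215 [107, 108, 107, 107, 109, 108, 108, 108, 109, 109, 126, 183, 183, 184, 184, 182, 181, 182, 182, 181, 181, 182, 181, 178, 179, 179]
216 [106, 107, 110, 109, 109, 109, 109, 109, 112, 111, 117, 144, 145, 144, 142, 129, 129, 128, 130, 129, 129, 127, 127, 113, 116, 114]
```

Request:
servo_tool(deltas=[[0, 0, -0.1, 0, 0, 0, -1], [0, 0, 0, 0, 0, 0, -0.2], [0, 0, 0, 0, 0, 0, -0.1], [0, 0, 0, 0, 0, 0, -0.1], [0, 0, -0.5, 0, 0, 0, -0.1], [0, 0, -0.5, 0, 0, 0, -1], [0, 0, 0, 0, 0, 0, -1], [0, 0, 0, 0, 0, 0, -1], [0, 0, 0, 0, 0, 0, -1]])

```text
t: 23.77
position: [481.8, -5.9, 58.7]
tool_rot: [0.72, -0.694, -0.0, 0.0]
ft_force: [0.6, -0.2, 0.1]
grip_width: 18.1
gripper_force: 0.0
```

Run:
```python
from go import *
a=jig(-5,-21,0);to((*a[:2],36))
im=robot.grab_frame('scene');cv2.imwrite('pics/raw_s13.png',im);g=cv2.cvtColor(im,6)
for k in(331,335,341):print(k,g[196:220,k].tolist())
for r in range(207,215,2):print(r,g[r,324:350].tolist())
for b in(6,16):
  for X in[(8,17,28),(8,-17,28)]: print(b,X,np.round(np.array(p('scene',jig(X[0],X[1]-21,b+X[2])))+[.9,1],1))
m=cv2.resize(im[185:235,300:390],None,fx=8,fy=8,interpolation=cv2.INTER_CUBIC);cv2.imwrite('pics/m2.png',m)
```

```text
t 23.77 pos [481.8  -5.9  58.7] yawy 3.1788 tilt [-0.0004  0.0001] F [ 0.6 -0.2  0.1] w 18.1 gf 0.0 j6 -0.36
[482.   -6.7  36. ] units [ 0.03 -0.01  0.76]
331 [116, 135, 188, 193, 192, 192, 173, 118, 125, 121, 121, 120, 126, 134, 147, 185, 131, 131, 163, 182, 145, 113, 113, 115]
335 [116, 128, 174, 193, 193, 186, 133, 122, 120, 122, 121, 143, 194, 193, 184, 121, 124, 134, 177, 184, 145, 111, 113, 113]
341 [115, 114, 114, 117, 146, 187, 185, 184, 183, 180, 204, 187, 185, 169, 125, 122, 122, 133, 177, 182, 129, 114, 115, 114]
207 [120, 119, 109, 108, 113, 120, 122, 120, 128, 137, 139, 143, 174, 194, 193, 194, 194, 187, 169, 190, 192, 191, 190, 192, 192, 190]
209 [117, 116, 108, 109, 108, 123, 117, 134, 193, 193, 193, 193, 192, 194, 190, 189, 189, 169, 185, 167, 184, 190, 192, 192, 193, 192]
211 [117, 118, 113, 108, 108, 136, 188, 185, 188, 188, 141, 121, 122, 122, 121, 122, 124, 122, 126, 151, 195, 200, 192, 193, 190, 193]
213 [120, 119, 113, 126, 182, 123, 129, 131, 129, 131, 134, 134, 134, 134, 133, 131, 132, 133, 133, 140, 193, 190, 194, 193, 194, 193]
6 (8, 17, 28) [342.4 204.1]
6 (8, -17, 28) [329.1 204.4]
16 (8, 17, 28) [342.5 200.9]
16 (8, -17, 28) [329.1 201.3]
```

The coupon is rolled: its -y side is in (step edge at row 211.5) and its +y side is hung on the rim (row 209.5). I'll nudge it towards -y from its +y face with closed fingers.

Request:
servo_tool(deltas=[[-0.5, 0, -0.2, 0, 0, 0, -1], [-0.53, 0, 0, 0, 0, 0, -1], [0, 0, 0.6, 0, 0, 0, -1], [0, 0, 0.6, 0, 0, 0, -1], [0, 0, 0, 0, 0, 0, -1], [0, 0, 0, 0, 0, 0, -1]])

```text
t: 24.32
position: [479.9, 24.5, 28.1]
tool_rot: [0.72, -0.694, -0.001, 0.002]
ft_force: [0.7, 0.3, 0.6]
grip_width: 0.5
gripper_force: 0.0
```

Request:
servo_tool(deltas=[[0.06, 0, 0, 0, 0, 0, -1], [0.06, 0, 0, 0, 0, 0, -1], [0, 0, 0, 0, 0, 0, -1]])

```text
t: 24.57
position: [481.5, 21.2, 29.9]
tool_rot: [0.72, -0.694, 0.0, -0.001]
ft_force: [-0.0, 0.8, -0.3]
grip_width: 0.4
gripper_force: 0.0
```

Request:
servo_tool(deltas=[[0.05, 0, 0, 0, 0, 0, -1], [0, 0, 0, 0, 0, 0, -1]])

```text
t: 24.73
position: [481.4, 19.7, 29.6]
tool_rot: [0.72, -0.694, 0.0, -0.0]
ft_force: [-0.8, 0.1, 0.9]
grip_width: 0.5
gripper_force: 0.0
```

Request:
servo_tool(deltas=[[0.05, 0, 0, 0, 0, 0, -1], [0, 0, 0, 0, 0, 0, -1]])

```text
t: 24.9
position: [481.3, 18.3, 29.4]
tool_rot: [0.72, -0.694, 0.0, -0.0]
ft_force: [-0.4, 0.3, -0.2]
grip_width: 0.3
gripper_force: 0.1
```

Run:
```python
from go import *
show()
im=robot.grab_frame('scene');g=cv2.cvtColor(im,6)
for k in(331,335,341):print(k,g[196:220,k].tolist())
```

```text
t 24.9 pos [481.3  18.3  29.4] yawy 3.1789 tilt [0.0004 0.0002] F [-0.4  0.3 -0.2] w 0.3 gf 0.1 j6 -0.41
331 [116, 121, 115, 115, 113, 116, 117, 117, 124, 120, 121, 120, 118, 120, 118, 118, 124, 120, 114, 108, 110, 111, 112, 112]
335 [110, 99, 113, 116, 117, 115, 117, 121, 121, 121, 120, 117, 117, 117, 118, 122, 120, 120, 127, 177, 141, 113, 113, 113]
341 [117, 116, 117, 117, 117, 118, 113, 117, 116, 110, 114, 117, 118, 122, 121, 122, 122, 119, 130, 182, 129, 111, 112, 114]
```

Request:
servo_tool(deltas=[[0.05, 0, 0, 0, 0, 0, -1], [0, 0, 0, 0, 0, 0, -1]])

```text
t: 25.12
position: [481.5, 17.3, 29.4]
tool_rot: [0.72, -0.694, -0.0, -0.0]
ft_force: [-1.8, 3.6, 1.1]
grip_width: 0.7
gripper_force: 2.0
```

Request:
servo_tool(deltas=[[0.05, 0, 0, 0, 0, 0, -1], [0, 0, 0, 0, 0, 0, -1]])

```text
t: 25.28
position: [481.7, 16.8, 29.6]
tool_rot: [0.72, -0.694, -0.0, -0.001]
ft_force: [-4.6, 12.1, 5.8]
grip_width: 0.8
gripper_force: 6.5
```

Request:
servo_tool(deltas=[[0.05, 0, 0, 0, 0, 0, -1], [0, 0, 0, 0, 0, 0, -1]])

```text
t: 25.45
position: [481.9, 16.4, 29.9]
tool_rot: [0.72, -0.694, -0.0, -0.002]
ft_force: [-8.6, 18.2, 11.5]
grip_width: 0.6
gripper_force: 11.0
```

Request:
servo_tool(deltas=[[-0.15, 0, 0, 0, 0, 0, -1], [0, 0, -0.7, 0, 0, 0, -1], [0, 0, 0, 0, 0, 0, -1], [0.38, 0, 0, 0, 0, 0, -1], [0, 0, 0, 0, 0, 0, -1], [0, 0, 0.1, 0, 0, 0, -1], [0, 0, 0.1, 0, 0, 0, -1], [0, 0, 0, 0, 0, 0, -1]])

```text
t: 26.12
position: [480.9, 6.6, 43.1]
tool_rot: [0.72, -0.694, -0.0, 0.001]
ft_force: [-0.7, 0.3, 0.9]
grip_width: 0.8
gripper_force: 0.0
```

Request:
servo_tool(deltas=[[0, 0, 0.07, 0, 0, 0, -1], [0, 0, 0.07, 0, 0, 0, -1], [0, 0, 0, 0, 0, 0, -1]])

```text
t: 26.37
position: [481.3, 7.0, 39.3]
tool_rot: [0.72, -0.694, -0.0, 0.0]
ft_force: [-0.4, 0.7, -0.6]
grip_width: 0.5
gripper_force: 0.0
```

Request:
servo_tool(deltas=[[0, 0, 0.05, 0, 0, 0, -1], [0, 0, 0.05, 0, 0, 0, -1], [0, 0, 0, 0, 0, 0, -1]])

```text
t: 26.62
position: [481.5, 7.0, 36.7]
tool_rot: [0.72, -0.694, -0.0, 0.0]
ft_force: [-0.2, 0.7, -0.3]
grip_width: 0.3
gripper_force: 0.0
```

Request:
servo_tool(deltas=[[0, 0, 0.05, 0, 0, 0, -1], [0, 0, 0.04, 0, 0, 0, -1], [0, 0, 0, 0, 0, 0, -1]])

```text
t: 26.87
position: [481.7, 7.1, 34.4]
tool_rot: [0.72, -0.694, 0.0, -0.0]
ft_force: [-0.1, 1.0, 0.5]
grip_width: 0.7
gripper_force: 0.1
```

Request:
servo_tool(deltas=[[0, 0, 0.05, 0, 0, 0, -1], [0, 0, 0, 0, 0, 0, -1]])

```text
t: 27.03
position: [481.8, 7.1, 34.2]
tool_rot: [0.72, -0.693, 0.0, -0.0]
ft_force: [-6.6, 1.4, 21.8]
grip_width: 0.7
gripper_force: 10.3
```

Request:
servo_tool(deltas=[[0, 0, 0.04, 0, 0, 0, -1], [0, 0, 0, 0, 0, 0, -1]])

```text
t: 27.2
position: [481.8, 7.1, 34.0]
tool_rot: [0.721, -0.693, 0.0, -0.0]
ft_force: [-12.0, 2.4, 35.7]
grip_width: 0.8
gripper_force: 18.0
```

Coupon B is seated in pocket 2: firm contact at top height 34.0. Next is coupon C, which is turned about 0.25 rad.

Run:
```python
from go import *
to((482,7,110),(478,-242,110))
```

```text
t 27.2 pos [481.8   7.1  34. ] yawy 3.1802 tilt [ 0.0009 -0.0002] F [-12.    2.4  35.7] w 0.8 gf 18.0 j6 -0.39
[482.   7. 110.] units [ 0.   -0.01 -2.53]
[ 478. -242.  110.] units [8.29 0.45 0.  ]
```

Request:
servo_tool(deltas=[[0, 0, -0.8, 0, 0, 0, -1], [0, 0, -0.9, 0, 0, 0, -1], [0, 0, -0.85, 0, 0, 0, -1], [0.92, 0.05, 0, 0, 0, 0, 0], [0.92, 0.05, 0, 0, 0, 0, 0], [0.92, 0.05, 0, 0, 0, 0, 0], [0.92, 0.05, 0, 0, 0, 0, 0], [0.92, 0.05, 0, 0, 0, 0, 0], [0.92, 0.05, 0, 0, 0, 0, 0], [0.92, 0.05, 0, 0, 0, 0, 0]])

```text
t: 28.03
position: [478.2, -187.7, 108.1]
tool_rot: [0.72, -0.694, 0.0, -0.0]
ft_force: [0.9, 0.5, 0.1]
grip_width: 40.8
gripper_force: 0.0
```

Request:
servo_tool(deltas=[[0.92, 0.05, 0, 0, 0, 0, 0], [0.93, 0.05, 0, 0, 0, 0, 0], [0, 0, 0.4, 0, 0, -0.9, 0], [0, 0, 0.6, 0, 0, -0.85, 0], [0, 0, 0, 0, 0, 0, 0], [0, 0, 0, 0, 0, 0, 0]])

```text
t: 28.53
position: [476.6, -242.0, 77.4]
tool_rot: [0.788, -0.616, -0.001, 0.001]
ft_force: [0.8, 0.0, 0.1]
grip_width: 43.7
gripper_force: 0.0
```

Run:
```python
from go import *
to((478,-242,24))
im=robot.grab_frame('scene');cv2.imwrite('pics/raw_s14.png',im)
m=np.zeros((600,800,3),np.uint8)
a=cv2.resize(im[180:230,290:390],None,fx=6,fy=6,interpolation=cv2.INTER_CUBIC)
b=cv2.resize(im[165:235,190:310],None,fx=4,fy=4,interpolation=cv2.INTER_CUBIC)
m[:300,:600]=a;m[310:590,:480]=b
cv2.imwrite('pics/m3.png',m)
```

```text
t 28.53 pos [ 476.6 -242.    77.4] yawy 3.3856 tilt [-0.0024  0.0003] F [0.8 0.  0.1] w 43.7 gf 0.0 j6 0.35
[ 478. -242.   24.] units [ 0.01 -0.05  1.78]
```

View pics/m3.png

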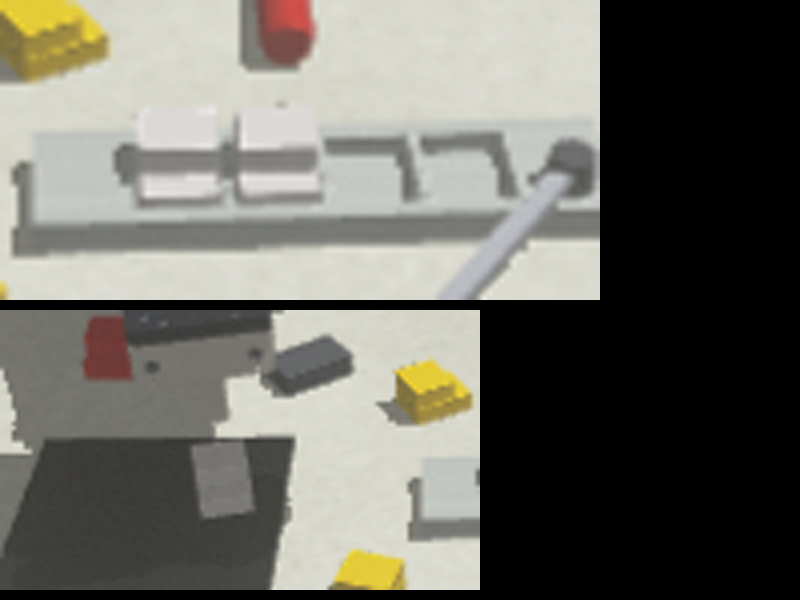

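Run:
```python
from go import *
for yc in(-236.9,-240.5):
  c,s=np.cos(.247),np.sin(.247)
  print(yc,[tuple(np.round((np.array(p('scene',(484.7+c*x-s*y,yc+s*x+c*y,4+z)))+[.9-190,1-165])*4+[0,310])) for x,y,z in[(22,17,0),(22,-17,0),(-22,17,28),(-22,-17,28),(22,17,14)]])
```

```text
-236.9 [(np.float64(257.0), np.float64(512.0)), (np.float64(203.0), np.float64(520.0)), (np.float64(245.0), np.float64(438.0)), (np.float64(192.0), np.float64(445.0)), (np.float64(255.0), np.float64(495.0))]
-240.5 [(np.float64(251.0), np.float64(512.0)), (np.float64(197.0), np.float64(520.0)), (np.float64(239.0), np.float64(438.0)), (np.float64(186.0), np.float64(445.0)), (np.float64(249.0), np.float64(495.0))]
```

Request:
servo_tool(deltas=[[-0.06, -0.05, 0.6, 0, 0, 0, 0], [0, 0, 0.6, 0, 0, 0, 0], [0, 0, 0.5, 0, 0, 0, 0], [0, 0, 0.08, 0, 0, 0, 0], [0, 0, 0, 0, 0, 0, 0], [0, 0, 0, 0, 0, 0, -0.5], [0, 0, 0, 0, 0, 0, -0.5], [0, 0, 0, 0, 0, 0, -0.5], [0, 0, 0, 0, 0, 0, -0.5], [0, 0, 0, 0, 0, 0, -0.5]], newtons=15)

```text
t: 29.42
position: [479.3, -239.9, 25.8]
tool_rot: [0.789, -0.614, 0.001, -0.0]
ft_force: [-0.9, 1.6, 7.3]
grip_width: 29.8
gripper_force: 15.0
```

Request:
servo_tool(deltas=[[0, 0, 0, 0, 0, 0, -1], [0, 0, 0, 0, 0, 0, -1], [0, 0, 0, 0, 0, 0, -1]])

```text
t: 29.67
position: [479.3, -240.0, 25.8]
tool_rot: [0.789, -0.614, 0.001, -0.0]
ft_force: [-0.9, 2.5, 7.1]
grip_width: 29.3
gripper_force: 15.0
```

Run:
```python
from go import *
to((478,-240,100))
```

```text
t 29.67 pos [ 479.3 -240.    25.8] yawy 3.3892 tilt [ 0.002  -0.0004] F [-0.9  2.5  7.1] w 29.3 gf 15.0 j6 0.35
[ 478. -240.  100.] units [-0.01  0.04 -2.47]
```

Request:
servo_tool(deltas=[[0, 0, -0.5, 0, 0, 0, -1], [0, 0, -0.9, 0, 0, 0, -1], [0, 0, -0.8, 0, 0, 0.9, -1], [0, 0, -0.3, 0, 0, 0.85, -1], [0, 0, 0, 0, 0, 0, -1], [0, 0, 0, 0, 0, 0, -1]], newtons=20)

```text
t: 30.17
position: [478.6, -239.8, 100.1]
tool_rot: [0.721, -0.693, 0.001, -0.001]
ft_force: [0.1, -0.5, -0.5]
grip_width: 29.6
gripper_force: 20.0
```

Run:
```python
from go import *
a=jig(-4.9,63,0)
to((*a[:2],100),(*a[:2],47))
```

```text
t 30.17 pos [ 478.6 -239.8  100.1] yawy 3.1812 tilt [0.0016 0.0001] F [ 0.1 -0.5 -0.5] w 29.6 gf 20.0 j6 0.14
[479.   77.3 100. ] units [-1.056e+01 -4.300e-01  1.000e-02]
[479.   77.3  47. ] units [0.   0.   1.77]
```

Request:
servo_tool(deltas=[[-0.88, -0.04, 0, 0, 0, 0, -1], [-0.88, -0.04, 0, 0, 0, 0, -1], [-0.88, -0.04, 0, 0, 0, 0, -1], [-0.88, -0.04, 0, 0, 0, 0, -1], [-0.88, -0.04, 0, 0, 0, 0, -1], [-0.88, -0.04, 0, 0, 0, 0, -1], [-0.88, -0.04, 0, 0, 0, 0, -1], [-0.88, -0.04, 0, 0, 0, 0, -1], [-0.88, -0.04, 0, 0, 0, 0, -1], [-0.88, -0.04, 0, 0, 0, 0, -1]])

```text
t: 31.0
position: [479.5, 25.3, 98.4]
tool_rot: [0.721, -0.693, -0.0, 0.001]
ft_force: [-0.5, 0.1, -0.3]
grip_width: 29.7
gripper_force: 20.0
```

Request:
servo_tool(deltas=[[-0.88, 0, 0, 0, 0, 0, -1], [-0.88, 0, 0, 0, 0, 0, -1], [0, 0, 0.8, 0, 0, 0, -1], [0, 0, 0.8, 0, 0, 0, -1], [0, 0, 0.17, 0, 0, 0, -1], [0, 0, 0, 0, 0, 0, -1], [0, 0, 0, 0, 0, 0, -1]])

```text
t: 31.58
position: [478.4, 76.7, 46.3]
tool_rot: [0.721, -0.693, -0.0, 0.001]
ft_force: [1.0, -0.5, 0.6]
grip_width: 29.7
gripper_force: 20.0
```

Run:
```python
from go import *
a=jig(-4.9,63,0)
to((*a[:2],40))
im=robot.grab_frame('scene');cv2.imwrite('pics/raw_s15.png',im);g=cv2.cvtColor(im,6)
P=np.array(robot.get_state()['position'])
for X in[(22,17,14),(22,-17,14),(22,17,0),(22,-17,0)]: print(X,np.round(np.array(p('scene',jig(X[0],X[1]+63,P[2]-21+X[2])))+[.9,1],1))
for r in range(196,216,1):print(r,g[r,354:384].tolist())
```

```text
t 31.58 pos [478.4  76.7  46.3] yawy 3.1802 tilt [-0.0015 -0.0012] F [ 1.  -0.5  0.6] w 29.7 gf 20.0 j6 -0.53
[479.   77.3  40. ] units [-0.02 -0.02  0.21]
(22, 17, 14) [376.1 204.7]
(22, -17, 14) [362.7 205. ]
(22, 17, 0) [375.6 209.1]
(22, -17, 0) [362.4 209.4]
196 [116, 115, 117, 122, 140, 145, 153, 132, 192, 118, 114, 111, 118, 117, 117, 117, 118, 118, 118, 128, 178, 216, 214, 214, 215, 216, 217, 216, 215, 213]
197 [122, 141, 140, 153, 210, 203, 153, 119, 150, 118, 114, 114, 119, 118, 118, 117, 118, 119, 117, 127, 170, 214, 215, 214, 214, 214, 214, 216, 216, 216]
198 [157, 213, 213, 211, 207, 200, 148, 116, 114, 121, 113, 114, 119, 118, 118, 117, 117, 117, 117, 121, 137, 170, 214, 214, 214, 213, 214, 215, 217, 216]
199 [201, 202, 203, 202, 197, 189, 128, 112, 121, 121, 115, 116, 118, 119, 120, 118, 118, 118, 120, 121, 137, 179, 207, 209, 209, 207, 208, 209, 210, 209]
200 [111, 119, 150, 145, 128, 127, 110, 111, 120, 124, 120, 116, 119, 118, 120, 119, 118, 118, 119, 121, 135, 178, 194, 194, 194, 195, 195, 195, 193, 194]
201 [109, 109, 110, 108, 110, 110, 111, 109, 121, 121, 120, 1
[... 1559 characters left out ...]
 111, 112, 130, 197, 186, 111, 110, 117, 169, 199, 193, 174, 186, 186, 182, 163]
212 [111, 110, 113, 111, 109, 104, 112, 108, 110, 112, 121, 121, 121, 120, 122, 127, 141, 197, 187, 131, 126, 128, 162, 193, 188, 186, 186, 184, 167, 139]
213 [112, 112, 111, 113, 111, 110, 111, 112, 111, 122, 162, 161, 161, 159, 164, 177, 181, 196, 197, 193, 178, 179, 185, 174, 185, 187, 184, 174, 150, 173]
214 [110, 110, 109, 111, 111, 111, 113, 109, 110, 129, 190, 189, 188, 188, 189, 190, 188, 188, 189, 186, 187, 190, 189, 186, 186, 186, 175, 144, 136, 186]
215 [110, 112, 111, 113, 112, 111, 113, 111, 114, 119, 148, 149, 148, 148, 148, 149, 149, 147, 146, 133, 144, 176, 187, 186, 186, 177, 143, 126, 116, 115]
```

Request:
servo_tool(deltas=[[-0.02, -0.02, 0.15, 0, 0, 0, -1], [0, 0, 0.1, 0, 0, 0, -1], [0, 0, 0.06, 0, 0, 0, -1], [0, 0, 0, 0, 0, 0, -1]], newtons=12)

```text
t: 31.97
position: [479.1, 77.6, 37.2]
tool_rot: [0.72, -0.694, -0.0, 0.0]
ft_force: [0.2, -0.5, -0.2]
grip_width: 30.0
gripper_force: 12.0
```

Request:
servo_tool(deltas=[[0, 0, 0.05, 0, 0, 0, -1], [0, 0, 0.05, 0, 0, 0, -1], [0, 0, 0, 0, 0, 0, -1]])

```text
t: 32.22
position: [479.1, 77.7, 34.1]
tool_rot: [0.72, -0.694, -0.0, 0.0]
ft_force: [0.4, -0.3, -0.1]
grip_width: 29.7
gripper_force: 12.0
```

Request:
servo_tool(deltas=[[0, 0, 0.05, 0, 0, 0, -1], [0, 0, 0.05, 0, 0, 0, -1], [0, 0, 0, 0, 0, 0, -1]])

```text
t: 32.47
position: [479.0, 77.7, 31.0]
tool_rot: [0.72, -0.694, -0.0, 0.0]
ft_force: [0.8, -0.1, -0.5]
grip_width: 30.1
gripper_force: 12.0
```

Request:
servo_tool(deltas=[[0, 0, 0.05, 0, 0, 0, -1], [0, 0, 0.05, 0, 0, 0, -1], [0, 0, 0, 0, 0, 0, -1]])

```text
t: 32.72
position: [479.1, 77.7, 28.0]
tool_rot: [0.72, -0.694, -0.0, 0.0]
ft_force: [-0.3, -0.0, -0.7]
grip_width: 29.8
gripper_force: 12.0
```

Going in freely. Release, then press on its top to confirm it is seated.

Request:
servo_tool(deltas=[[0, 0, 0.03, 0, 0, 0, -1], [0, 0, 0, 0, 0, 0, 0], [0, 0, 0, 0, 0, 0, 0], [0, 0, 0, 0, 0, 0, 0], [0, 0, -0.5, 0, 0, 0, 0], [0, 0, -0.5, 0, 0, 0, -1], [0, 0, 0, 0, 0, 0, -1], [0, 0, 0, 0, 0, 0, -1], [0, 0, 0, 0, 0, 0, -1], [0, 0, 0, 0, 0, 0, -1]])

```text
t: 33.55
position: [478.7, 77.5, 56.8]
tool_rot: [0.72, -0.694, -0.0, 0.0]
ft_force: [-0.6, -0.9, -0.9]
grip_width: 16.5
gripper_force: 0.0
```

Request:
servo_tool(deltas=[[0, 0, 0.5, 0, 0, 0, -1], [0, 0, 0.15, 0, 0, 0, -1], [0, 0, 0, 0, 0, 0, -1], [0, 0, 0, 0, 0, 0, -1]])

```text
t: 33.88
position: [478.8, 77.5, 37.4]
tool_rot: [0.72, -0.694, -0.0, 0.001]
ft_force: [0.8, 0.1, 0.4]
grip_width: 0.8
gripper_force: 0.0
```

Request:
servo_tool(deltas=[[0, 0, 0.05, 0, 0, 0, -1], [0, 0, 0, 0, 0, 0, -1]])

```text
t: 34.05
position: [479.3, 77.8, 36.4]
tool_rot: [0.72, -0.694, 0.0, -0.0]
ft_force: [0.7, -0.0, 0.6]
grip_width: 0.4
gripper_force: 0.0
```

Request:
servo_tool(deltas=[[0, 0, 0.06, 0, 0, 0, -1], [0, 0, 0, 0, 0, 0, -1]])

```text
t: 34.22
position: [479.2, 77.8, 34.6]
tool_rot: [0.72, -0.694, 0.0, -0.0]
ft_force: [-0.7, -0.7, 0.2]
grip_width: 0.3
gripper_force: 0.0
```

Request:
servo_tool(deltas=[[0, 0, 0.05, 0, 0, 0, -1], [0, 0, 0, 0, 0, 0, -1]])

```text
t: 34.38
position: [479.3, 77.8, 34.2]
tool_rot: [0.72, -0.694, 0.0, -0.0]
ft_force: [-5.2, -0.7, 15.0]
grip_width: 0.4
gripper_force: 7.5
```

Run:
```python
from go import *
to((479,78,120),(674.6,26.8,120),(674.6,26.8,38))
```

```text
t 34.38 pos [479.3  77.8  34.2] yawy 3.1796 tilt [ 0.0005 -0.0001] F [-5.2 -0.7 15. ] w 0.4 gf 7.5 j6 -0.53
[479.  78. 120.] units [-0.01  0.01 -2.86]
[674.6  26.8 120. ] units [ 1.95 -6.45  0.  ]
[674.6  26.8  38. ] units [-0.    0.    2.73]
```

Request:
servo_tool(deltas=[[0, 0, -0.9, 0, 0, 0, -1], [0, 0, -0.9, 0, 0, 0, -1], [0, 0, -0.9, 0, 0, 0, -0.1], [0.24, -0.8, 0, 0, 0, 0, -0.1], [0.24, -0.81, 0, 0, 0, 0, -0.1], [0.24, -0.81, 0, 0, 0, 0, -0.1], [0.24, -0.81, 0, 0, 0, 0, -0.1], [0.24, -0.81, 0, 0, 0, 0, -0.1], [0.24, -0.81, 0, 0, 0, 0, -0.1], [0.24, -0.81, 0, 0, 0, 0, -0.1]])

```text
t: 35.22
position: [651.8, 33.3, 114.0]
tool_rot: [0.72, -0.694, -0.0, 0.0]
ft_force: [-0.3, 0.9, -0.5]
grip_width: 39.1
gripper_force: 0.0
```

Request:
servo_tool(deltas=[[0.24, -0.81, 0, 0, 0, 0, -0.1], [0, 0, 0, 0, 0, 0, -0.1], [0, 0, 0, 0, 0, 0, -0.1]])

```text
t: 35.47
position: [675.7, 26.9, 113.0]
tool_rot: [0.72, -0.694, -0.0, 0.001]
ft_force: [-1.0, -0.6, 0.0]
grip_width: 40.1
gripper_force: 0.0
```

```bash
python3 go.py 676,28,38
```

```text
t 35.47 pos [675.7  26.9 113. ] yawy 3.1777 tilt [-0.0012 -0.0003] F [-1.  -0.6  0. ] w 40.1 gf 0.0 j6 -0.29
[676.  28.  38.] units [-0.04 -0.01  2.5 ]
```

Request:
servo_tool(deltas=[[-0.04, 0, 0.8, 0, 0, 0, -0.1], [0, 0, 0.8, 0, 0, 0, -0.1], [0, 0, 0.8, 0, 0, 0, -0.1], [0, 0, 0.1, 0, 0, 0, -0.1], [0, 0, 0, 0, 0, 0, -1], [0, 0, 0, 0, 0, 0, -1], [0, 0, 0, 0, 0, 0, -1], [0, 0, 0, 0, 0, 0, -1], [0, 0, 0, 0, 0, 0, -1], [0, 0, 0, 0, 0, 0, -1]], newtons=5)

```text
t: 36.3
position: [676.4, 28.8, 40.5]
tool_rot: [0.72, -0.694, 0.001, -0.001]
ft_force: [0.8, -0.7, 3.6]
grip_width: 11.7
gripper_force: 5.0
```

Request:
servo_tool(deltas=[[0.45, 0.28, 0, 0, 0, 0, -1], [0.43, 0.31, 0, 0, 0, 0, -1], [0.4, 0.34, 0, 0, 0, 0, -1], [0.37, 0.37, 0, 0, 0, 0, -1], [0.34, 0.4, 0, 0, 0, 0, -1]])

```text
t: 36.72
position: [625.2, -34.2, 39.3]
tool_rot: [0.72, -0.694, -0.0, -0.0]
ft_force: [-1.5, 2.4, 3.5]
grip_width: 12.0
gripper_force: 5.0
```

Request:
servo_tool(deltas=[[0.31, 0.43, 0, 0, 0, 0, -1], [0.27, 0.45, 0, 0, 0, 0, -1], [0.24, 0.47, 0, 0, 0, 0, -1], [0.2, 0.49, 0, 0, 0, 0, -1], [0.16, 0.5, 0, 0, 0, 0, -1], [0, 0, 0, 0, 0, 0, -1], [0, 0, 0, 0, 0, 0, -1]])

```text
t: 37.3
position: [555.7, -72.3, 39.0]
tool_rot: [0.72, -0.694, -0.0, 0.001]
ft_force: [0.5, -3.1, -0.7]
grip_width: 12.0
gripper_force: 5.0
```

```bash
python3 go.py 544,-76,38 528.7,-79,38
```

```text
t 37.3 pos [555.7 -72.3  39. ] yawy 3.1778 tilt [-0.0013 -0.0003] F [ 0.5 -3.1 -0.7] w 12.0 gf 5.0 j6 -0.18
[544. -76.  38.] units [0.11 0.4  0.03]
[528.7 -79.   38. ] units [0.08 0.51 0.  ]
```

Close gently to the stop, watching the force.

Request:
servo_tool(deltas=[[0.05, 0.2, 0, 0, 0, 0, -1], [0.05, 0.2, 0, 0, 0, 0, -1], [0.04, 0.2, 0, 0, 0, 0, -1], [0.03, 0.15, 0, 0, 0, 0, -1], [0, 0, 0, 0, 0, 0, -1]])

```text
t: 37.72
position: [534.1, -77.0, 39.0]
tool_rot: [0.72, -0.694, -0.0, 0.0]
ft_force: [1.0, -0.9, -0.9]
grip_width: 11.7
gripper_force: 5.0
```

Request:
servo_tool(deltas=[[0.01, 0.1, 0, 0, 0, 0, -1], [0, 0.06, 0, 0, 0, 0, -1], [0, 0, 0, 0, 0, 0, -1]])

```text
t: 37.97
position: [530.2, -77.5, 39.0]
tool_rot: [0.72, -0.694, -0.0, 0.0]
ft_force: [0.8, -2.3, -0.1]
grip_width: 11.6
gripper_force: 5.0
```

Request:
servo_tool(deltas=[[0, 0.06, 0, 0, 0, 0, -1], [0, 0, 0, 0, 0, 0, -1]])

```text
t: 38.13
position: [529.9, -77.4, 39.2]
tool_rot: [0.72, -0.694, 0.001, -0.001]
ft_force: [4.2, -4.1, -4.1]
grip_width: 11.9
gripper_force: 5.0
```

Request:
servo_tool(deltas=[[0, 0.06, 0, 0, 0, 0, -1], [0, 0.04, 0, 0, 0, 0, -1], [0, 0, 0, 0, 0, 0, -1]])

```text
t: 38.38
position: [529.4, -76.9, 39.7]
tool_rot: [0.721, -0.693, 0.002, -0.002]
ft_force: [10.2, -2.5, -6.8]
grip_width: 12.6
gripper_force: 5.0
```

Request:
servo_tool(deltas=[[0, 0.06, 0, 0, 0, 0, -1], [0, 0, 0, 0, 0, 0, -1]])

```text
t: 38.55
position: [527.7, -76.9, 39.8]
tool_rot: [0.721, -0.693, 0.002, -0.002]
ft_force: [9.8, -2.5, -5.7]
grip_width: 16.0
gripper_force: 5.0
```

Run:
```python
from go import *
show()
im=robot.grab_frame('scene');cv2.imwrite('pics/raw_s16.png',im)
for y in(80,40,0,-40,-80):
  print(y,[tuple(np.round(np.array(p('scene',jig(x+2,y,z)))+[.9,1],1)) for x,z in((20,28),(10,28),(20,22))])
g=cv2.cvtColor(im,6)
for y in (60,21,0,-21):
  c=int(round(p('scene',jig(20,y,28))[0]+.9)); print(y,c,g[196:218,c].tolist())
```

```text
t 38.55 pos [527.7 -76.9  39.8] yawy 3.1801 tilt [0.0064 0.0007] F [ 9.8 -2.5 -5.7] w 16.0 gf 5.0 j6 -0.19
80 [(np.float64(375.7), np.float64(208.5)), (np.float64(375.1), np.float64(206.1)), (np.float64(375.5), np.float64(210.4))]
40 [(np.float64(360.1), np.float64(208.9)), (np.float64(359.6), np.float64(206.5)), (np.float64(359.9), np.float64(210.8))]
0 [(np.float64(344.4), np.float64(209.3)), (np.float64(344.0), np.float64(206.9)), (np.float64(344.3), np.float64(211.2))]
-40 [(np.float64(328.6), np.float64(209.7)), (np.float64(328.3), np.float64(207.3)), (np.float64(328.5), np.float64(211.6))]
-80 [(np.float64(312.7), np.float64(210.1)), (np.float64(312.6), np.float64(207.7)), (np.float64(312.7), np.float64(212.0))]
60 368 [220, 225, 217, 217, 217, 217, 218, 219, 130, 138, 175, 181, 144, 114, 135, 177, 137, 171, 189, 150, 120, 119]
21 353 [214, 215, 215, 213, 204, 195, 183, 118, 119, 136, 192, 186, 176, 115, 137, 197, 188, 148, 197, 185, 118, 117]
0 344 [213, 211, 211, 211, 206, 196, 187, 128, 131, 155, 198, 185, 179, 128, 115, 120, 138, 196, 199, 186, 133, 117]
-21 336 [206, 165, 119, 121, 121, 121, 122, 123, 127, 126, 122, 110, 111, 110, 113, 124, 145, 138, 181, 189, 148, 116]
```

The lever is against its stop and the bar line matches shut. Release it and go to the lap.

Request:
servo_tool(deltas=[[0, -0.1, 0, 0, 0, 0, -0.4], [0, 0, 0, 0, 0, 0, -0.3], [0, 0, 0, 0, 0, 0, -0.3], [0, 0, -0.8, 0, 0, 0, -0.3], [0, 0, -0.9, 0, 0, 0, -0.3], [0, 0, -0.9, 0, 0, 0, 0], [0, 0, -0.6, 0, 0, 0, 0.36]])

```text
t: 39.18
position: [527.2, -77.4, 137.3]
tool_rot: [0.72, -0.694, 0.0, -0.0]
ft_force: [-0.9, 0.1, -1.0]
grip_width: 38.8
gripper_force: 0.0
```

Run:
```python
from go import *
to((457,277,130))
im=robot.grab_frame('scene');cv2.imwrite('pics/raw_s17.png',im);g=cv2.cvtColor(im,6)
for y in (60,21,0,-21,-63):
  c=int(round(p('scene',jig(20,y,28))[0]+.9)); print(y,c,g[202:218,c].tolist())
```

```text
t 39.18 pos [527.2 -77.4 137.3] yawy 3.1793 tilt [0.0013 0.0001] F [-0.9  0.1 -1. ] w 38.8 gf 0.0 j6 -0.19
[457. 277. 130.] units [-11.89   1.89   0.24]
60 368 [218, 216, 130, 136, 173, 181, 143, 115, 131, 175, 136, 169, 189, 149, 118, 118]
21 353 [181, 117, 117, 136, 191, 186, 177, 115, 136, 195, 187, 149, 197, 183, 118, 118]
0 344 [187, 128, 130, 155, 197, 185, 176, 127, 115, 123, 139, 194, 197, 186, 132, 118]
-21 336 [215, 215, 201, 125, 138, 185, 179, 142, 113, 124, 143, 136, 180, 188, 148, 116]
-63 319 [142, 142, 139, 124, 131, 160, 185, 174, 114, 142, 209, 129, 154, 192, 179, 114]
```

Request:
servo_tool(deltas=[[-0.99, 0.16, 0, 0, 0, 0, 0.36], [-0.99, 0.16, 0, 0, 0, 0, 0.36], [-0.99, 0.16, 0, 0, 0, 0, 0.36], [-0.99, 0.16, 0, 0, 0, 0, 0.36], [-0.99, 0.16, 0, 0, 0, 0, 0.36], [-0.99, 0.16, 0, 0, 0, 0, 0.36], [-0.99, 0.16, 0, 0, 0, 0, 0.36], [-0.99, 0.16, 0, 0, 0, 0, 0.36], [-0.99, 0.16, 0, 0, 0, 0, 0.36], [-0.99, 0.16, 0, 0, 0, 0, 0.36]])

```text
t: 40.07
position: [466.8, 218.7, 134.8]
tool_rot: [0.72, -0.694, -0.0, 0.0]
ft_force: [-0.1, 0.3, 0.9]
grip_width: 59.5
gripper_force: 0.0
```

Request:
servo_tool(deltas=[[-0.99, 0.15, 0, 0, 0, 0, 0.36], [-0.99, 0.15, 0, 0, 0, 0, 0.36], [0, 0, 0, 0, 0, 0.99, 0.36], [0, 0, 0, 0, 0, 0.99, 0.36], [0, 0, 0, 0, 0, 0.99, 0.36], [0, 0, 0, 0, 0, 0.99, 0.36], [0, 0, 0.6, 0, 0, 0, 0.36], [0, 0, 0.6, 0, 0, 0, 0.36], [0, 0, 0, 0, 0, 0, 0.36], [0, 0, 0, 0, 0, 0, 0.36]])

```text
t: 40.9
position: [456.0, 275.8, 98.3]
tool_rot: [-0.537, 0.844, -0.0, -0.001]
ft_force: [0.9, 0.4, 0.2]
grip_width: 59.5
gripper_force: 0.0
```

Run:
```python
from go import *
to((457,277,38))
im=robot.grab_frame('scene');cv2.imwrite('pics/raw_s18.png',im)
m=cv2.resize(im[150:250,395:495],None,fx=6,fy=6,interpolation=cv2.INTER_CUBIC)
cv2.imwrite('pics/m4.png',m)
P=lambda X:tuple(np.round((np.array(p('scene',X))+[.9-395,1-150])*6))
c,s=np.cos(-.439),np.sin(-.439)
print([P((457+c*x-s*y,277.5+s*x+c*y,4+z)) for x,y,z in[(15,50,14),(15,-50,14),(-15,50,14),(-15,-50,14),(16,13,62),(16,-13,62),(16,13,32),(16,-13,32)]])
```

```text
t 40.9 pos [456.  275.8  98.3] yawy 2.7039 tilt [-0.0019 -0.0022] F [0.9 0.4 0.2] w 59.5 gf 0.0 j6 -1.35
[457. 277.  38.] units [-0.06 -0.01  2.01]
[(np.float64(388.0), np.float64(349.0)), (np.float64(158.0), np.float64(292.0)), (np.float64(398.0), np.float64(312.0)), (np.float64(173.0), np.float64(258.0)), (np.float64(322.0), np.float64(239.0)), (np.float64(261.0), np.float64(224.0)), (np.float64(309.0), np.float64(296.0)), (np.float64(248.0), np.float64(281.0))]
```

View pics/m4.png

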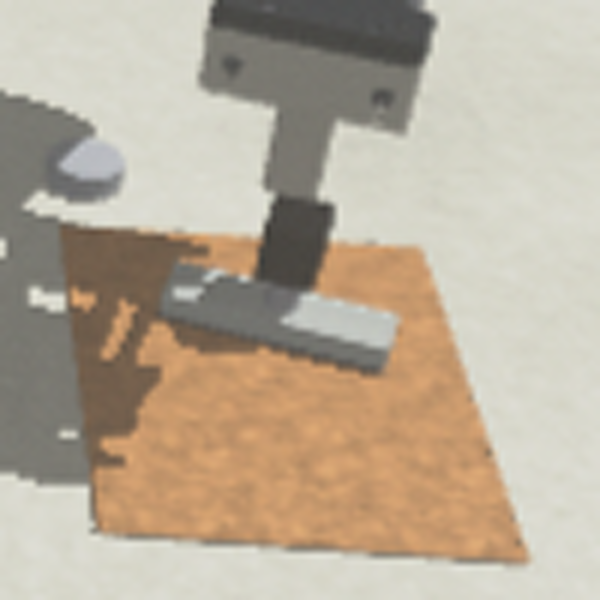

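The lap matches the fit: corners (388,348) and (160,295). The fingers are above the handle. Grip it.

Request:
servo_tool(deltas=[[-0.04, 0, 0.7, 0, 0, 0, 0.36], [0, 0, 0.7, 0, 0, 0, 0.36], [0, 0, 0.6, 0, 0, 0, 0.36], [0, 0, 0, 0, 0, 0, 0.36], [0, 0, 0, 0, 0, 0, -0.2], [0, 0, 0, 0, 0, 0, -0.2], [0, 0, 0, 0, 0, 0, -0.3], [0, 0, 0, 0, 0, 0, -0.5], [0, 0, 0, 0, 0, 0, -0.5], [0, 0, 0, 0, 0, 0, -1]], newtons=40)

```text
t: 41.78
position: [457.7, 278.1, 39.9]
tool_rot: [-0.537, 0.844, 0.0, 0.001]
ft_force: [-0.8, -0.9, 3.7]
grip_width: 31.8
gripper_force: 40.0
```

Request:
servo_tool(deltas=[[0, 0, 0, 0, 0, 0, -1], [0, 0, 0, 0, 0, 0, -1], [0, 0, 0, 0, 0, 0, -1]])

```text
t: 42.03
position: [457.7, 278.1, 39.4]
tool_rot: [-0.537, 0.844, 0.0, 0.001]
ft_force: [1.2, -0.7, 2.9]
grip_width: 31.9
gripper_force: 40.0
```

Request:
servo_tool(deltas=[[0, 0, -0.3, 0, 0, 0, -1], [0, 0, -0.8, 0, 0, 0, -1], [0, 0, -0.8, 0, 0, 0, -1], [0, 0, -0.2, 0, 0, 0, -1], [0, 0, 0, 0, 0, 0, -1], [0, 0, 0, 0, 0, 0, -1]])

```text
t: 42.53
position: [456.6, 277.2, 101.5]
tool_rot: [-0.536, 0.844, 0.0, -0.0]
ft_force: [-0.1, -1.2, -3.4]
grip_width: 31.9
gripper_force: 40.0
```

Run:
```python
from go import *
a=jig(-5,63,0)
to((*a[:2],103))
```

```text
t 42.53 pos [456.6 277.2 101.5] yawy 2.7032 tilt [-0.001  -0.0001] F [-0.1 -1.2 -3.4] w 31.9 gf 40.0 j6 -1.35
[478.9  77.3 103. ] units [ 5.72 -3.5  -0.05]
```

Run:
```python
from go import *
g=cv2.cvtColor(cv2.imread('pics/raw_s17.png'),6)
for z in(16,28,30,32,34,36,40):
  print(z,[tuple(np.round(np.array(p('scene',jig(17+dx,105+dy,z)))+[1,1],1)) for dx,dy in((-9,0),(9,0),(0,-9),(0,9))])
for r in range(200,214):print(r,g[r,376:396].tolist())
```

```text
16 [(np.float64(384.1), np.float64(208.7)), (np.float64(385.4), np.float64(212.9)), (np.float64(381.3), np.float64(210.9)), (np.float64(388.2), np.float64(210.7))]
28 [(np.float64(384.6), np.float64(205.0)), (np.float64(385.8), np.float64(209.2)), (np.float64(381.7), np.float64(207.2)), (np.float64(388.7), np.float64(207.0))]
30 [(np.float64(384.6), np.float64(204.3)), (np.float64(385.9), np.float64(208.6)), (np.float64(381.8), np.float64(206.5)), (np.float64(388.8), np.float64(206.4))]
32 [(np.float64(384.7), np.float64(203.7)), (np.float64(386.0), np.float64(207.9)), (np.float64(381.9), np.float64(205.9)), (np.float64(388.8), np.float64(205.7))]
34 [(np.float64(384.8), np.float64(203.1)), (np.float64(386.1), np.float64(207.3)), (np.float64(381.9), np.float64(205.3)), (np.float64(388.9), np.float64(205.1))]
36 [(np.float64(384.9), np.float64(202.5)), (np.float64(386.2), np.float64(206.7)), (np.float64(382.0), np.float64(204.6)), (np.float64(389.0), np.float64(204.5))]
40 [(np.float64(385.0), np.float64(201.2)), (np.float64(386.3), np.float64(205.4)), (np.float64(382.2), np.float64(2
[... 789 characters left out ...]
79, 178, 178, 177, 170, 112, 88, 90, 102, 106, 105, 105, 114, 172, 199, 211, 217, 216, 216, 214]
208 [140, 128, 128, 126, 128, 123, 95, 85, 87, 86, 88, 90, 106, 156, 198, 200, 215, 214, 216, 214]
209 [114, 116, 115, 115, 113, 108, 90, 87, 85, 87, 86, 91, 106, 160, 197, 200, 209, 212, 213, 211]
210 [118, 116, 115, 114, 105, 86, 86, 86, 90, 89, 88, 92, 110, 174, 198, 199, 207, 213, 212, 213]
211 [124, 136, 137, 133, 115, 96, 89, 88, 91, 91, 96, 96, 119, 176, 199, 199, 200, 212, 214, 214]
212 [162, 198, 198, 189, 136, 134, 124, 115, 106, 107, 110, 125, 162, 198, 198, 199, 199, 208, 214, 213]
213 [191, 195, 196, 195, 197, 197, 197, 193, 171, 171, 176, 197, 197, 197, 192, 194, 196, 206, 217, 219]
```

Request:
servo_tool(deltas=[[0, 0, 0, 0, 0, -0.99, -1], [0, 0, 0, 0, 0, -0.99, -1], [0, 0, 0, 0, 0, -0.99, -1], [0, 0, 0, 0, 0, -0.99, -1], [0, 0, 0, 0, 0, 0, -1], [0, 0, 0, 0, 0, 0, -1]], newtons=60)

```text
t: 43.03
position: [456.5, 276.9, 100.6]
tool_rot: [0.719, -0.695, -0.0, 0.001]
ft_force: [-0.2, -0.3, -3.6]
grip_width: 31.6
gripper_force: 60.0
```

Run:
```python
from go import *
a=jig(-4.9,63,0)
to((*a[:2],103),(*a[:2],75))
```

```text
t 43.03 pos [456.5 276.9 100.6] yawy 3.1749 tilt [-0.002 -0.002] F [-0.2 -0.3 -3.6] w 31.6 gf 60.0 j6 -0.88
[479.   77.3 103. ] units [ 6.67 -0.53 -0.07]
[479.   77.3  75. ] units [-0.   -0.    0.93]
```

Request:
servo_tool(deltas=[[0.83, -0.06, 0, 0, 0, 0, -1], [0.83, -0.07, 0, 0, 0, 0, -1], [0.83, -0.06, 0, 0, 0, 0, -1], [0.83, -0.07, 0, 0, 0, 0, -1], [0.83, -0.06, 0, 0, 0, 0, -1], [0.83, -0.07, 0, 0, 0, 0, -1], [0.83, -0.07, 0, 0, 0, 0, -1], [0.83, -0.07, 0, 0, 0, 0, -1], [0, 0, 0, 0, 0, 0, -1], [0, 0, 0, 0, 0, 0, -1]])

```text
t: 43.87
position: [480.1, 77.8, 101.4]
tool_rot: [0.718, -0.696, -0.0, 0.001]
ft_force: [-0.8, -0.0, -3.6]
grip_width: 31.2
gripper_force: 60.0
```

Request:
servo_tool(deltas=[[0, 0, 0.4, 0, 0, 0, -1], [0, 0, 0.3, 0, 0, 0, -1], [0, 0, 0, 0, 0, 0, -1], [0, 0, 0, 0, 0, 0, -1]])

```text
t: 44.2
position: [480.0, 79.3, 80.3]
tool_rot: [0.72, -0.694, -0.0, 0.001]
ft_force: [-0.6, -0.3, -2.7]
grip_width: 31.7
gripper_force: 60.0
```

Run:
```python
from go import *
a=jig(-4.9,63,0);b=jig(-4.9,-63,0)
to((*a[:2],70),(*a[:2],62.5),(*b[:2],62.5))
```

```text
t 44.2 pos [480.   79.3  80.3] yawy 3.1786 tilt [-0.0019 -0.0011] F [-0.6 -0.3 -2.7] w 31.7 gf 60.0 j6 -0.53
[479.   77.3  70. ] units [0.07 0.03 0.34]
[479.   77.3  62.5] units [-0.   -0.    0.25]
[483.6 -48.6  62.5] units [4.2 0.  0. ]
```

Request:
servo_tool(deltas=[[0.06, 0.03, 0.2, 0, 0, 0, -1], [0, 0, 0.12, 0, 0, 0, -1], [0, 0, 0, 0, 0, 0, -1], [0, 0, 0, 0, 0, 0, -1]])

```text
t: 44.53
position: [479.6, 77.4, 71.3]
tool_rot: [0.72, -0.694, -0.0, 0.0]
ft_force: [0.7, -0.5, -3.8]
grip_width: 31.7
gripper_force: 60.0
```

Request:
servo_tool(deltas=[[0, 0, 0.06, 0, 0, 0, -1], [0, 0, 0.06, 0, 0, 0, -1], [0, 0, 0, 0, 0, 0, -1]])

```text
t: 44.78
position: [480.2, 77.5, 68.2]
tool_rot: [0.72, -0.694, 0.0, -0.0]
ft_force: [-1.4, -0.4, 3.5]
grip_width: 31.9
gripper_force: 60.0
```

Request:
servo_tool(deltas=[[0, 0, 0.06, 0, 0, 0, -1], [0, 0, 0.06, 0, 0, 0, -1], [0, 0, 0, 0, 0, 0, -1], [0, 0, 0, 0, 0, 0, -1]])

```text
t: 45.12
position: [480.2, 77.5, 64.6]
tool_rot: [0.72, -0.694, 0.0, -0.0]
ft_force: [-1.6, -0.9, 6.0]
grip_width: 32.0
gripper_force: 60.0
```

```bash
python3 go.py
```

```text
t 45.12 pos [480.2  77.5  64.6] yawy 3.1792 tilt [0.0008 0.0002] F [-1.6 -0.9  6. ] w 32.0 gf 60.0 j6 -0.53
```

Request:
servo_tool(deltas=[[0, 0.02, 0.03, 0, 0, 0, -1], [0, 0.02, 0.03, 0, 0, 0, -1], [0, 0, 0, 0, 0, 0, -1], [0, 0, 0, 0, 0, 0, -1]])

```text
t: 45.45
position: [480.0, 77.7, 63.3]
tool_rot: [0.72, -0.693, 0.001, -0.001]
ft_force: [1.5, -1.5, 6.7]
grip_width: 31.5
gripper_force: 60.0
```

Request:
servo_tool(deltas=[[0.06, 0, 0, 0, 0, 0, -1], [0.06, 0, 0, 0, 0, 0, -1], [0.06, 0, 0, 0, 0, 0, -1], [0.06, 0, 0, 0, 0, 0, -1], [0.06, 0, 0, 0, 0, 0, -1], [0.06, 0, 0, 0, 0, 0, -1], [0.06, 0, 0, 0, 0, 0, -1], [0.06, 0, 0, 0, 0, 0, -1], [0.06, 0, 0, 0, 0, 0, -1], [0.06, 0, 0, 0, 0, 0, -1]])

```text
t: 46.28
position: [481.3, 60.8, 63.5]
tool_rot: [0.72, -0.694, 0.001, -0.002]
ft_force: [-0.3, 5.1, 5.8]
grip_width: 31.8
gripper_force: 60.0
```

Run:
```python
from go import *
b=jig(-4.9,-63,0)
to((*b[:2],62.5))
```

```text
t 46.28 pos [481.3  60.8  63.5] yawy 3.1797 tilt [0.0042 0.0025] F [-0.3  5.1  5.8] w 31.8 gf 60.0 j6 -0.49
[483.6 -48.6  62.5] units [3.65 0.06 0.03]
```

Request:
servo_tool(deltas=[[0.06, 0.008, 0.004, 0, 0, 0, -1], [0.06, 0.008, 0.004, 0, 0, 0, -1], [0.06, 0.008, 0.004, 0, 0, 0, -1], [0.06, 0.008, 0.004, 0, 0, 0, -1], [0.06, 0.008, 0.004, 0, 0, 0, -1], [0.06, 0.008, 0.004, 0, 0, 0, -1], [0.06, 0.008, 0.004, 0, 0, 0, -1], [0.06, 0.008, 0.004, 0, 0, 0, -1], [0.06, 0.008, 0.004, 0, 0, 0, -1], [0.06, 0.008, 0.004, 0, 0, 0, -1]])

```text
t: 47.12
position: [482.3, 48.0, 63.6]
tool_rot: [0.72, -0.694, 0.0, -0.007]
ft_force: [-8.3, 34.0, 15.4]
grip_width: 31.5
gripper_force: 60.0
```

Run:
```python
from go import *
b=jig(-4.9,-63,0)
to((*b[:2],62.5))
```

```text
t 47.12 pos [482.3  48.   63.6] yawy 3.1795 tilt [0.0107 0.0102] F [-8.3 34.  15.4] w 31.5 gf 60.0 j6 -0.46
[483.6 -48.6  62.5] units [3.22 0.08 0.  ]
```

Fy rose to 34 N. Friction let the tool tilt drift by 0.01 rad, so the sole's nose dipped against the next coupon. I'll back off towards pocket 0 without lifting, level the tool, and restart the stroke.

```bash
cat >> go.py <<'E'
def lvl(y=None,z=62.7):
    P,R=show(); d=R.T@np.array([0,0,-1.]); t=3.1786-(np.arctan2(R[1,1],R[0,1])%(2*np.pi))
    jy=-np.sin(.037)*(P[0]-488.2)+np.cos(.037)*(P[1]-14.5); jx=np.cos(.037)*(P[0]-488.2)+np.sin(.037)*(P[1]-14.5)
    print('jig',round(jx,1),round(jy,1),'rot units',np.round(np.array([-d[1],d[0],-t])/.12,3),'y unit',round((jx+7)/30,3),'z unit',round((P[2]-z)/30,3))
E
python3 -c "
from go import *
lvl()"
```

```text
t 47.12 pos [482.3  48.   63.6] yawy 3.1795 tilt [0.0107 0.0102] F [-8.3 34.  15.4] w 31.5 gf 60.0 j6 -0.46
jig -4.6 33.7 rot units [-0.092  0.081  0.008] y unit 0.079 z unit 0.031
```

Request:
servo_tool(deltas=[[-0.1, 0.01, 0, -0.03, 0.03, 0, -1], [-0.1, 0.01, 0, -0.03, 0.03, 0, -1], [-0.1, 0.01, 0, -0.03, 0.02, 0, -1], [-0.06, 0.01, 0, 0, 0, 0, -1], [-0.06, 0.01, 0, 0, 0, 0, -1], [0, 0, 0, 0, 0, 0, -1]])

```text
t: 47.62
position: [477.4, 54.2, 62.2]
tool_rot: [0.721, -0.693, 0.001, 0.006]
ft_force: [2.7, -3.0, 6.4]
grip_width: 31.7
gripper_force: 60.0
```

```bash
python3 -c "
from go import *
lvl()"
```

```text
t 47.62 pos [477.4  54.2  62.2] yawy 3.1801 tilt [-0.007  -0.0096] F [ 2.7 -3.   6.4] w 31.7 gf 60.0 j6 -0.49
jig -9.3 40.1 rot units [ 0.062 -0.078  0.013] y unit -0.077 z unit -0.017
```

Run:
```python
from go import *
im=robot.grab_frame('scene');cv2.imwrite('pics/raw_s19.png',im)
t=robot.grab_frame('top');cv2.imwrite('pics/raw_t19.png',t)
m=np.zeros((600,800,3),np.uint8)
m[:350]=cv2.resize(im[170:224,290:413],(800,350),interpolation=cv2.INTER_CUBIC)
m[350:600,:600]=cv2.resize(t[200:250,250:370],(600,250),interpolation=cv2.INTER_CUBIC)
cv2.imwrite('pics/m5.png',m)
```

```text
(no output)
```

View pics/m5.png

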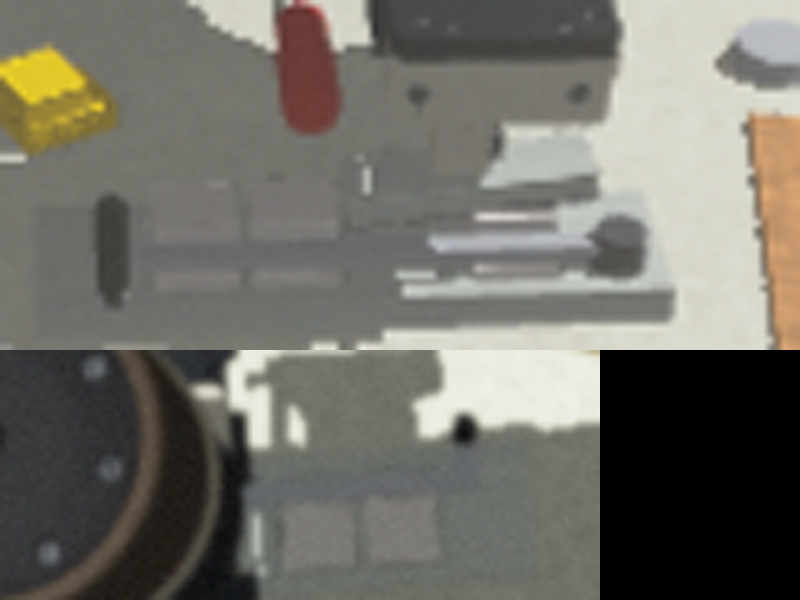

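The picture shows the lap's -y end (col 350) against coupon 2's +y face (col 340), while TCP is at jig y = 40. So the lap slipped about 7 mm in the grip, probably the grip slackening, and its nose dipped in the 50 mm gap. I'll slide it back level over coupon 0, regrip it centred, and then cross the gap slightly nose-up.

Request:
servo_tool(deltas=[[-0.06, -0.03, 0, 0.03, -0.04, 0, -1], [-0.06, -0.03, 0, 0.03, -0.04, 0, -1], [-0.06, -0.02, 0, 0, 0, 0, -1], [-0.06, 0, 0, 0, 0, 0, -1], [-0.06, 0, 0, 0, 0, 0, -1], [-0.06, 0, 0, 0, 0, 0, -1], [-0.06, 0, 0, 0, 0, 0, -1], [-0.06, 0, 0, 0, 0, 0, -1], [-0.05, 0, 0, 0, 0, 0, -1], [0, 0, 0, 0, 0, 0, -1]])

```text
t: 48.55
position: [477.6, 68.9, 61.6]
tool_rot: [0.72, -0.694, -0.001, 0.002]
ft_force: [-0.0, -4.7, 7.7]
grip_width: 31.4
gripper_force: 60.0
```

Run:
```python
from go import *
lvl()
im=robot.grab_frame('scene');cv2.imwrite('pics/raw_s20.png',im);g=cv2.cvtColor(im,6)
for r in(193,196,198,199,200,201,202):print(r,g[r,340:396].tolist())
for z in(34,48):
  print(z,[tuple(np.round(np.array(p('scene',jig(10,63+dy,z)))+[1,1],1)) for dy in(-50,50)])
```

```text
t 48.55 pos [477.6  68.9  61.6] yawy 3.1795 tilt [-0.0035 -0.0016] F [-0.  -4.7  7.7] w 31.4 gf 60.0 j6 -0.51
jig -8.6 54.8 rot units [ 0.029 -0.012  0.008] y unit -0.054 z unit -0.036
193 [114, 115, 115, 115, 115, 114, 112, 112, 112, 114, 115, 124, 108, 112, 110, 110, 111, 112, 108, 108, 108, 107, 109, 119, 118, 118, 117, 118, 117, 118, 115, 99, 91, 165, 186, 188, 188, 188, 188, 188, 188, 189, 188, 187, 189, 189, 192, 215, 217, 216, 214, 215, 215, 216, 216, 218]
196 [114, 115, 115, 116, 115, 114, 115, 114, 109, 109, 108, 127, 178, 108, 109, 107, 111, 109, 109, 108, 108, 109, 113, 118, 118, 118, 118, 118, 118, 120, 126, 167, 191, 192, 192, 191, 191, 188, 186, 183, 184, 178, 180, 182, 179, 170, 157, 156, 214, 213, 213, 213, 216, 217, 217, 217]
198 [116, 111, 114, 115, 114, 116, 115, 114, 115, 108, 109, 125, 187, 179, 109, 110, 109, 109, 111, 111, 114, 111, 111, 110, 110, 110, 116, 116, 119, 122, 131, 127, 117, 114, 113, 115, 115, 115, 115, 118, 117, 118, 116, 116, 116, 117, 115, 138, 213, 213, 214, 213, 213, 214, 214, 215]
199 [119, 116, 114, 115, 114, 115, 116, 119, 140, 110, 110, 12
[... 544 characters left out ...]
09, 107, 99, 113, 112, 116, 116, 114, 114, 113, 113, 114, 112, 112, 113, 114, 112, 114, 113, 112, 112, 109, 113, 115, 113, 112, 111, 111, 105, 104, 120, 123, 138, 136, 150, 172, 194, 194, 194, 195, 195, 195, 197, 209, 218, 215, 214, 214, 216, 216]
202 [119, 117, 108, 107, 109, 107, 107, 106, 102, 115, 113, 114, 113, 112, 113, 114, 114, 111, 110, 111, 111, 111, 110, 109, 110, 106, 106, 103, 113, 125, 133, 122, 125, 126, 132, 124, 110, 110, 113, 131, 197, 197, 197, 189, 187, 187, 192, 196, 198, 202, 216, 216, 213, 214, 214, 215]
34 [(np.float64(349.2), np.float64(204.4)), (np.float64(388.0), np.float64(203.5))]
48 [(np.float64(349.4), np.float64(200.0)), (np.float64(388.6), np.float64(199.0))]
```

Numbers agree: the lap pitched about 0.11 rad nose-down in the pads, which also explains the 5.6 mm sole offset. Relax the spring, let go so it settles flat on coupon 0, and regrip.

Request:
servo_tool(deltas=[[-0.05, -0.02, 0, 0, 0, 0, -1], [-0.05, -0.02, 0, 0, 0, 0, -1], [0, 0, -0.06, 0, 0, 0, -1], [0, 0, -0.06, 0, 0, 0, -1], [0, 0, -0.06, 0, 0, 0, -1], [0, 0, 0, 0, 0, 0, -1], [0, 0, 0, 0, 0, 0, -1]])

```text
t: 49.18
position: [478.3, 72.0, 66.7]
tool_rot: [0.72, -0.694, -0.001, 0.002]
ft_force: [0.4, -5.2, 4.2]
grip_width: 31.9
gripper_force: 60.0
```

Request:
servo_tool(deltas=[[0, 0, 0, 0, 0, 0, -0.2], [0, 0, 0, 0, 0, 0, -0.1], [0, 0, 0, 0, 0, 0, 0], [0, 0, 0, 0, 0, 0, 0.1], [0, 0, 0, 0, 0, 0, 0.1], [0, 0, 0, 0, 0, 0, 0.1], [0, 0, 0, 0, 0, 0, 0.1]])

```text
t: 49.77
position: [478.5, 72.9, 66.5]
tool_rot: [0.72, -0.694, -0.001, 0.001]
ft_force: [0.5, -0.2, 0.1]
grip_width: 48.2
gripper_force: 0.0
```

Run:
```python
from go import *
lvl(z=69.5)
im=robot.grab_frame('scene');cv2.imwrite('pics/raw_s21.png',im);g=cv2.cvtColor(im,6)
for r in range(192,206):print(r,g[r,370:396].tolist())
for k in(350,352,354,356,358,360,362):print('col',k,g[190:212,k].tolist())
```

```text
t 49.77 pos [478.5  72.9  66.5] yawy 3.1791 tilt [-0.0036 -0.0001] F [ 0.5 -0.2  0.1] w 48.2 gf 0.0 j6 -0.52
jig -7.6 58.7 rot units [0.03  0.    0.004] y unit -0.019 z unit -0.1
192 [117, 117, 118, 116, 117, 176, 204, 204, 201, 200, 201, 203, 204, 205, 207, 206, 200, 210, 217, 216, 216, 216, 216, 216, 217, 218]
193 [118, 117, 118, 132, 181, 194, 193, 194, 193, 192, 193, 195, 193, 195, 193, 193, 192, 206, 217, 216, 214, 215, 216, 215, 217, 218]
194 [118, 118, 117, 133, 192, 193, 191, 191, 193, 192, 192, 192, 193, 193, 194, 193, 193, 195, 212, 214, 214, 213, 215, 215, 216, 219]
195 [117, 118, 121, 138, 195, 194, 194, 194, 195, 194, 194, 195, 194, 194, 194, 194, 195, 194, 209, 213, 213, 215, 215, 215, 215, 217]
196 [117, 118, 122, 150, 199, 198, 198, 199, 198, 198, 197, 198, 196, 198, 198, 196, 197, 198, 205, 213, 213, 213, 215, 217, 217, 216]
197 [119, 132, 135, 160, 196, 197, 199, 198, 198, 199, 199, 197, 196, 197, 198, 198, 197, 195, 200, 214, 215, 214, 215, 216, 217, 216]
198 [123, 167, 170, 189, 188, 188, 187, 187, 186, 186, 186, 184, 185, 186, 191, 190, 189, 187, 190, 209, 213, 2
[... 1087 characters left out ...]
[116, 116, 116, 128, 129, 128, 124, 108, 111, 118, 115, 113, 108, 90, 112, 110, 107, 106, 105, 108, 108, 109]
col 354 [118, 115, 124, 183, 183, 183, 183, 182, 183, 168, 115, 114, 110, 95, 112, 110, 107, 105, 105, 108, 108, 109]
col 356 [118, 116, 106, 108, 110, 107, 108, 108, 111, 116, 114, 112, 106, 94, 113, 117, 155, 174, 107, 107, 109, 110]
col 358 [116, 115, 106, 109, 108, 110, 110, 109, 111, 117, 113, 111, 104, 105, 109, 114, 151, 174, 107, 110, 107, 108]
col 360 [117, 118, 115, 108, 108, 108, 109, 112, 111, 117, 114, 110, 103, 98, 111, 120, 153, 175, 107, 107, 109, 113]
col 362 [118, 119, 114, 108, 108, 109, 109, 109, 112, 116, 114, 112, 103, 99, 116, 126, 157, 174, 108, 111, 113, 123]
```

The lap is now flat and centred at jig y ≈ 63. Regrip it at the handle centre.

Request:
servo_tool(deltas=[[-0.07, -0.01, -0.04, 0.03, 0, 0, 0.1], [-0.07, -0.01, -0.03, 0, 0, 0, 0.1], [0, 0, 0, 0, 0, 0, 0.1], [0, 0, 0, 0, 0, 0, 0.1], [0, 0, 0, 0, 0, 0, -0.2], [0, 0, 0, 0, 0, 0, -0.3], [0, 0, 0, 0, 0, 0, -0.5], [0, 0, 0, 0, 0, 0, -1], [0, 0, 0, 0, 0, 0, -1], [0, 0, 0, 0, 0, 0, -1]])

```text
t: 50.65
position: [478.7, 76.9, 68.6]
tool_rot: [0.72, -0.694, -0.0, 0.0]
ft_force: [0.0, 0.1, -0.4]
grip_width: 31.9
gripper_force: 60.0
```

Request:
servo_tool(deltas=[[0, 0, 0, 0, 0, 0, -1], [0, 0, 0, 0, 0, 0, -1], [0, 0, 0, 0, 0, 0, -1]])

```text
t: 50.9
position: [478.7, 76.9, 68.6]
tool_rot: [0.72, -0.694, -0.0, 0.0]
ft_force: [-0.5, 0.0, -0.7]
grip_width: 31.5
gripper_force: 60.0
```

```bash
python3 -c "
from go import *
lvl()"
```

```text
t 50.9 pos [478.7  76.9  68.6] yawy 3.179 tilt [-0.0004 -0.0002] F [-0.5  0.  -0.7] w 31.5 gf 60.0 j6 -0.53
jig -7.2 62.7 rot units [ 0.003 -0.001  0.003] y unit -0.006 z unit 0.196
```

Request:
servo_tool(deltas=[[0, 0, 0.05, 0, 0, 0, -1], [0, 0, 0.05, 0, 0, 0, -1], [0, 0, 0.05, 0, 0, 0, -1], [0, 0, 0.05, 0, 0, 0, -1], [0, 0, 0.02, 0, 0, 0, -1], [0, 0, 0, 0, 0, 0, -1], [0, 0, 0, 0, 0, 0, -1]])

```text
t: 51.48
position: [478.7, 76.9, 62.1]
tool_rot: [0.72, -0.694, -0.0, 0.0]
ft_force: [-3.9, -0.8, 6.8]
grip_width: 31.7
gripper_force: 60.0
```

Request:
servo_tool(deltas=[[0.05, 0, 0, 0, 0.02, 0, -1], [0.05, 0, 0, 0, 0.02, 0, -1], [0.05, 0, 0, 0, 0.02, 0, -1], [0.05, 0, 0, 0, 0, 0, -1], [0.05, 0, 0, 0, 0, 0, -1], [0.05, 0, 0, 0, 0, 0, -1], [0.05, 0, 0, 0, 0, 0, -1]])

```text
t: 52.07
position: [481.5, 68.2, 63.1]
tool_rot: [0.72, -0.693, 0.003, 0.0]
ft_force: [-0.5, 3.9, 5.4]
grip_width: 31.3
gripper_force: 60.0
```

```bash
python3 -c "
from go import *
lvl()"
```

```text
t 52.07 pos [481.5  68.2  63.1] yawy 3.1798 tilt [ 0.0047 -0.0045] F [-0.5  3.9  5.4] w 31.3 gf 60.0 j6 -0.52
jig -4.7 53.9 rot units [-0.037 -0.039  0.01 ] y unit 0.076 z unit 0.012
```

Request:
servo_tool(deltas=[[0.05, 0.02, 0.01, -0.01, 0, 0, -1], [0.05, 0.02, 0.01, -0.01, 0, 0, -1], [0.05, 0.02, 0.01, -0.01, 0, 0, -1], [0.05, 0.01, 0, 0, 0, 0, -1]])

```text
t: 52.4
position: [480.4, 62.4, 62.5]
tool_rot: [0.721, -0.693, 0.002, 0.001]
ft_force: [0.9, 3.6, 6.1]
grip_width: 31.7
gripper_force: 60.0
```

```bash
python3 -c "
from go import *
lvl()
im=robot.grab_frame('scene');cv2.imwrite('pics/raw_s22.png',im);g=cv2.cvtColor(im,6)
for k in(347,349,351,353,374,378,382):print('col',k,g[190:210,k].tolist())
for r in(199,200,201):print(r,g[r,340:350].tolist(),g[r,378:392].tolist())"
```

```text
t 52.4 pos [480.4  62.4  62.5] yawy 3.18 tilt [ 0.0024 -0.0042] F [0.9 3.6 6.1] w 31.7 gf 60.0 j6 -0.51
jig -6.0 48.1 rot units [-0.019 -0.036  0.012] y unit 0.032 z unit -0.008
col 347 [117, 115, 114, 109, 107, 109, 107, 106, 108, 110, 115, 113, 111, 109, 96, 108, 107, 104, 104, 108]
col 349 [114, 114, 114, 114, 127, 129, 129, 128, 128, 126, 115, 112, 113, 108, 95, 111, 106, 107, 106, 107]
col 351 [117, 114, 113, 109, 109, 109, 108, 109, 107, 109, 112, 113, 110, 108, 104, 110, 108, 106, 106, 107]
col 353 [117, 117, 115, 112, 107, 107, 107, 109, 108, 109, 112, 111, 112, 110, 102, 112, 108, 105, 107, 110]
col 374 [215, 214, 187, 192, 191, 194, 195, 195, 193, 167, 115, 116, 110, 108, 123, 134, 185, 179, 140, 111]
col 378 [214, 213, 204, 194, 192, 193, 195, 196, 189, 146, 115, 118, 122, 153, 194, 194, 185, 176, 126, 111]
col 382 [215, 217, 217, 214, 209, 216, 198, 197, 191, 141, 121, 124, 126, 136, 120, 104, 97, 80, 89, 83]
199 [117, 113, 113, 111, 104, 109, 109, 110, 110, 126] [146, 143, 141, 138, 141, 166, 208, 203, 202, 203, 204, 213, 214, 214]
200 [117, 117, 112, 110, 103, 117, 116, 115, 114, 115] [115, 116, 117, 115, 121, 152, 193, 192, 192, 194, 196, 207, 215, 215]
201 [118, 115, 106, 106, 104, 112, 112, 113, 112, 112] [118, 116, 114, 118, 124, 156, 193, 194, 195, 194, 196, 207, 218, 216]
```

Flat, with no slip. Cross the gap.

Request:
servo_tool(deltas=[[0.05, 0.01, 0, -0.01, 0, 0, -1], [0.05, 0.01, 0, 0, 0, 0, -1], [0.05, 0.005, 0, 0, 0, 0, -1], [0.05, 0, 0, 0, 0, 0, -1], [0.05, 0, 0, 0, 0, 0, -1]])

```text
t: 52.87
position: [479.9, 55.5, 62.5]
tool_rot: [0.72, -0.694, 0.002, 0.001]
ft_force: [-2.4, 15.0, 5.9]
grip_width: 31.4
gripper_force: 60.0
```

```bash
python3 -c "
from go import *
lvl()"
```

```text
t 52.87 pos [479.9  55.5  62.5] yawy 3.1795 tilt [ 0.0015 -0.0031] F [-2.4 15.   5.9] w 31.4 gf 60.0 j6 -0.49
jig -6.8 41.3 rot units [-0.012 -0.027  0.008] y unit 0.008 z unit -0.008
```

Request:
servo_tool(deltas=[[-0.06, 0, 0, 0, 0, 0, -1], [-0.06, 0, 0, 0, 0, 0, -1], [-0.06, 0, 0, 0, 0, 0, -1], [-0.06, 0, 0, 0, 0, 0, -1], [-0.06, 0, 0, 0, 0, 0, -1], [0, 0, 0, 0, 0, 0, -1]])

```text
t: 53.37
position: [478.0, 62.1, 62.0]
tool_rot: [0.72, -0.694, 0.002, 0.003]
ft_force: [0.1, -2.8, 6.2]
grip_width: 31.9
gripper_force: 60.0
```

```bash
python3 -c "
from go import *
lvl()
im=robot.grab_frame('scene');cv2.imwrite('pics/raw_s23.png',im);g=cv2.cvtColor(im,6)
for k in(347,349,351,353,355,374,376,378,380,382):print('col',k,g[190:208,k].tolist())
for r in(200,201):print(r,g[r,340:350].tolist(),g[r,378:392].tolist())"
```

```text
t 53.37 pos [478.   62.1  62. ] yawy 3.1797 tilt [-0.0021 -0.0073] F [ 0.1 -2.8  6.2] w 31.9 gf 60.0 j6 -0.51
jig -8.4 48.0 rot units [ 0.02  -0.06   0.009] y unit -0.048 z unit -0.024
col 347 [116, 116, 108, 109, 109, 108, 109, 109, 110, 118, 113, 112, 106, 90, 112, 109, 107, 106]
col 349 [115, 114, 115, 126, 129, 127, 129, 129, 125, 117, 112, 111, 100, 90, 112, 111, 107, 105]
col 351 [116, 116, 111, 107, 108, 109, 108, 108, 118, 145, 112, 110, 99, 95, 112, 111, 107, 105]
col 353 [118, 116, 113, 106, 107, 110, 111, 108, 110, 116, 113, 109, 100, 97, 111, 111, 107, 105]
col 355 [119, 117, 112, 107, 109, 108, 109, 109, 113, 117, 113, 112, 100, 96, 112, 111, 106, 106]
col 374 [217, 216, 206, 194, 192, 193, 197, 196, 185, 115, 116, 114, 111, 135, 123, 140, 185, 179]
col 376 [214, 213, 205, 193, 192, 195, 196, 197, 184, 116, 117, 113, 104, 128, 112, 128, 185, 179]
col 378 [213, 211, 197, 193, 192, 194, 196, 198, 192, 115, 117, 112, 121, 195, 195, 193, 184, 178]
col 380 [214, 211, 198, 192, 192, 194, 196, 198, 189, 114, 117, 112, 128, 197, 193, 179, 122, 167]
col 382 [215, 216, 217, 215, 210, 204, 204, 199, 192, 129, 131, 128, 131, 181, 120, 104, 96, 82]
200 [119, 120, 111, 103, 106, 113, 112, 113, 112, 112] [117, 117, 117, 117, 131, 186, 192, 193, 194, 193, 195, 207, 215, 214]
201 [119, 123, 105, 106, 105, 112, 112, 112, 111, 111] [112, 113, 112, 113, 128, 183, 195, 195, 194, 195, 194, 208, 218, 215]
```

Request:
servo_tool(deltas=[[0, -0.01, 0, 0, 0.05, 0, -1], [0, -0.01, 0, 0, 0.05, 0, -1], [0, 0, 0, 0, 0.04, 0, -1], [0.05, 0, 0, 0, 0, 0, -1], [0.05, 0, 0, 0, 0, 0, -1], [0.05, 0, 0, 0, 0, 0, -1], [0.05, 0, 0, 0, 0, 0, -1]])

```text
t: 54.0
position: [479.7, 57.6, 62.4]
tool_rot: [0.72, -0.693, 0.008, 0.007]
ft_force: [-0.0, 4.8, 6.3]
grip_width: 31.4
gripper_force: 60.0
```

Request:
servo_tool(deltas=[[0.05, 0, 0, 0, 0, 0, -1], [0.05, 0, 0, 0, 0, 0, -1], [0.05, 0, 0, 0, 0, 0, -1]])

```text
t: 54.25
position: [480.2, 53.3, 62.6]
tool_rot: [0.72, -0.693, 0.008, 0.007]
ft_force: [-0.2, 4.1, 6.2]
grip_width: 31.8
gripper_force: 60.0
```

```bash
python3 -c "
from go import *
lvl()"
```

```text
t 54.25 pos [480.2  53.3  62.6] yawy 3.1798 tilt [ 0.0013 -0.0211] F [-0.2  4.1  6.2] w 31.8 gf 60.0 j6 -0.52
jig -6.6 39.0 rot units [-0.004 -0.177  0.01 ] y unit 0.015 z unit -0.004
```

Over the edge. Carry on, levelling out.

Request:
servo_tool(deltas=[[0.06, 0, 0, 0, 0, 0, -1], [0.06, 0, 0, 0, 0, 0, -1], [0.06, 0.005, 0, 0, -0.03, 0, -1], [0.06, 0.005, 0, 0, -0.03, 0, -1], [0.06, 0.005, 0, 0, -0.03, 0, -1], [0.06, 0, 0, 0, -0.03, 0, -1], [0.06, 0, 0, 0, -0.03, 0, -1], [0.06, 0, 0, 0, 0, 0, -1]])

```text
t: 54.92
position: [480.3, 38.6, 62.8]
tool_rot: [0.72, -0.693, 0.001, 0.001]
ft_force: [0.1, 3.5, 6.0]
grip_width: 31.6
gripper_force: 60.0
```

```bash
python3 -c "
from go import *
lvl()"
```

```text
t 54.92 pos [480.3  38.6  62.8] yawy 3.1798 tilt [ 0.0005 -0.0034] F [0.1 3.5 6. ] w 31.6 gf 60.0 j6 -0.46
jig -7.0 24.4 rot units [-0.003 -0.028  0.01 ] y unit -0.0 z unit 0.004
```

Request:
servo_tool(deltas=[[0.06, 0, 0.015, 0, 0, 0, -1], [0.06, 0, 0.015, 0, 0, 0, -1], [0.06, 0, 0, 0, 0, 0, -1], [0.06, 0, 0, 0, 0, 0, -1], [0.06, 0, 0, 0, 0, 0, -1], [0.06, 0, 0, 0, 0, 0, -1], [0.06, 0, 0, 0, 0, 0, -1], [0.06, 0, 0, 0, 0, 0, -1], [0.06, 0, 0, 0, 0, 0, -1], [0.06, 0, 0, 0, 0, 0, -1]])

```text
t: 55.75
position: [480.9, 20.5, 62.0]
tool_rot: [0.72, -0.693, 0.001, 0.001]
ft_force: [-0.8, 4.6, 6.5]
grip_width: 31.4
gripper_force: 60.0
```

```bash
python3 -c "
from go import *
lvl()"
```

```text
t 55.75 pos [480.9  20.5  62. ] yawy 3.1798 tilt [ 0.0004 -0.0039] F [-0.8  4.6  6.5] w 31.4 gf 60.0 j6 -0.42
jig -7.1 6.3 rot units [-0.002 -0.032  0.01 ] y unit -0.002 z unit -0.023
```

Request:
servo_tool(deltas=[[0.06, 0, 0, 0, 0, 0, -1], [0.06, 0, 0, 0, 0, 0, -1], [0.06, 0, 0, 0, 0, 0, -1], [0.06, 0, 0, 0, 0, 0, -1], [0.06, 0, 0, 0, 0, 0, -1]])

```text
t: 56.17
position: [481.2, 11.4, 62.0]
tool_rot: [0.72, -0.693, 0.002, 0.001]
ft_force: [-0.8, 3.9, 7.6]
grip_width: 31.5
gripper_force: 60.0
```

```bash
python3 -c "
from go import *
lvl()"
```

```text
t 56.17 pos [481.2  11.4  62. ] yawy 3.1798 tilt [ 0.0003 -0.004 ] F [-0.8  3.9  7.6] w 31.5 gf 60.0 j6 -0.4
jig -7.1 -2.8 rot units [-0.001 -0.034  0.01 ] y unit -0.004 z unit -0.022
```

Request:
servo_tool(deltas=[[0.06, 0, 0, 0, 0, 0, -1], [0.06, 0, 0, 0, 0, 0, -1], [0.06, 0, 0, 0, 0, 0, -1], [0.06, 0, 0, 0, 0, 0, -1], [0.06, 0, 0, 0, 0, 0, -1], [0.06, 0, 0, 0, -0.01, 0, -1], [0.06, 0, 0, 0, -0.01, 0, -1], [0.06, 0, 0, 0, 0, 0, -1], [0.06, 0, 0, 0, 0, 0, -1], [0.06, 0, 0, 0, 0, 0, -1]])

```text
t: 57.0
position: [481.9, -6.7, 62.1]
tool_rot: [0.721, -0.693, 0.001, 0.001]
ft_force: [0.5, 4.0, 6.3]
grip_width: 31.9
gripper_force: 60.0
```

Request:
servo_tool(deltas=[[0.06, 0, 0, 0, 0, 0, -1], [0.06, 0, 0, 0, 0, 0, -1], [0.06, 0, 0, 0, 0, 0, -1], [0.06, 0, 0, 0, 0, 0, -1], [0.06, 0, 0, 0, 0, 0, -1], [0.06, 0, 0, 0, 0, 0, -1], [0.06, 0, 0, 0, 0, 0, -1], [0.06, 0, 0, 0, 0, 0, -1], [0.06, 0, 0, 0, 0, 0, -1], [0.06, 0, 0, 0, 0, 0, -1]])

```text
t: 57.83
position: [482.5, -24.7, 62.1]
tool_rot: [0.721, -0.693, 0.001, 0.001]
ft_force: [-0.2, 5.2, 6.2]
grip_width: 31.4
gripper_force: 60.0
```

```bash
python3 -c "
from go import *
lvl()"
```

```text
t 57.83 pos [482.5 -24.7  62.1] yawy 3.1799 tilt [ 0.0001 -0.0021] F [-0.2  5.2  6.2] w 31.4 gf 60.0 j6 -0.32
jig -7.1 -39.0 rot units [-0.    -0.017  0.011] y unit -0.004 z unit -0.019
```

Request:
servo_tool(deltas=[[0.06, 0, 0, 0, 0, 0, -1], [0.06, 0, 0, 0, 0, 0, -1], [0.06, 0, 0, 0, 0, 0, -1], [0.06, 0, 0, 0, 0, 0, -1], [0.06, 0, 0, 0, 0, 0, -1], [0.06, 0, 0, 0, 0, 0, -1], [0.06, 0, 0, 0, 0, 0, -1], [0.06, 0, 0, 0, 0, 0, -1], [0.06, 0, 0, 0, 0, 0, -1], [0.06, 0, 0, 0, 0, 0, -1]])

```text
t: 58.67
position: [483.1, -42.9, 62.2]
tool_rot: [0.72, -0.693, 0.001, 0.001]
ft_force: [0.7, 4.0, 4.9]
grip_width: 31.1
gripper_force: 60.0
```

Request:
servo_tool(deltas=[[0.06, 0, 0, 0, 0, 0, -1], [0.06, 0, 0, 0, 0, 0, -1], [0.06, 0, 0, 0, 0, 0, -1], [0.06, 0, 0, 0, 0, 0, -1], [0, 0, 0, 0, 0, 0, -1]])

```text
t: 59.08
position: [483.4, -50.3, 62.2]
tool_rot: [0.72, -0.694, 0.001, 0.001]
ft_force: [0.4, 3.4, 5.4]
grip_width: 31.7
gripper_force: 60.0
```

```bash
python3 -c "
from go import *
lvl()
im=robot.grab_frame('scene');cv2.imwrite('pics/raw_s24.png',im);g=cv2.cvtColor(im,6)
for r in(200,201,202,203):print(r,g[r,292:306].tolist(),g[r,332:348].tolist())
print([tuple(np.round(np.array(p('scene',jig(10,-63+dy,z)))+[1,.6],1)) for dy in(-50,50) for z in (34,48)])"
```

```text
t 59.08 pos [483.4 -50.3  62.2] yawy 3.1797 tilt [-0.0001 -0.0025] F [0.4 3.4 5.4] w 31.7 gf 60.0 j6 -0.27
jig -7.2 -64.5 rot units [ 0.002 -0.021  0.009] y unit -0.008 z unit -0.017
200 [115, 114, 113, 115, 112, 112, 114, 113, 108, 106, 109, 111, 108, 96] [126, 116, 114, 114, 112, 113, 120, 161, 215, 222, 203, 202, 201, 203, 202, 199]
201 [114, 113, 111, 112, 112, 111, 111, 112, 110, 109, 110, 109, 101, 66] [115, 117, 114, 114, 115, 114, 124, 170, 215, 220, 192, 191, 191, 190, 190, 192]
202 [112, 113, 112, 108, 105, 104, 105, 106, 106, 111, 110, 109, 90, 64] [114, 115, 115, 114, 112, 112, 123, 178, 213, 211, 187, 190, 182, 183, 181, 179]
203 [113, 115, 113, 107, 106, 107, 104, 105, 105, 109, 110, 106, 87, 64] [110, 112, 111, 113, 110, 109, 112, 160, 205, 200, 173, 185, 127, 119, 120, 117]
[(np.float64(299.6), np.float64(205.2)), (np.float64(299.5), np.float64(200.8)), (np.float64(339.0), np.float64(204.3)), (np.float64(339.2), np.float64(199.8))]
```

Out-stroke complete: lap centre at jig y ≈ -63.5. Now back.

Request:
servo_tool(deltas=[[-0.06, 0, 0, 0, -0.01, 0, -1], [-0.06, 0, 0, 0, -0.01, 0, -1], [-0.06, 0, 0, 0, 0, 0, -1], [-0.06, 0, 0, 0, 0, 0, -1], [-0.06, 0, 0, 0, 0, 0, -1], [-0.06, 0, 0, 0, 0, 0, -1], [-0.06, 0, 0, 0, 0, 0, -1]])

```text
t: 59.72
position: [481.9, -38.8, 62.0]
tool_rot: [0.72, -0.694, -0.0, 0.001]
ft_force: [-0.6, -4.5, 6.3]
grip_width: 31.4
gripper_force: 60.0
```

```bash
python3 -c "
from go import *
lvl()"
```

```text
t 59.72 pos [481.9 -38.8  62. ] yawy 3.1796 tilt [-0.0022 -0.0019] F [-0.6 -4.5  6.3] w 31.4 gf 60.0 j6 -0.29
jig -8.2 -53.0 rot units [ 0.019 -0.015  0.008] y unit -0.041 z unit -0.023
```

Request:
servo_tool(deltas=[[-0.06, -0.01, 0, 0.005, -0.01, 0, -1], [-0.06, -0.01, 0, 0.005, -0.01, 0, -1], [-0.06, -0.01, 0, 0.005, -0.01, 0, -1], [-0.06, -0.005, 0, 0, 0, 0, -1], [-0.06, 0, 0, 0, 0, 0, -1], [-0.06, 0, 0, 0, 0, 0, -1], [-0.06, 0, 0, 0, 0, 0, -1], [-0.06, 0, 0, 0, 0, 0, -1], [-0.06, 0, 0, 0, 0, 0, -1], [-0.06, 0, 0, 0, 0, 0, -1]])

```text
t: 60.55
position: [482.2, -20.8, 62.0]
tool_rot: [0.72, -0.694, -0.001, -0.0]
ft_force: [-0.4, -3.3, 5.8]
grip_width: 32.0
gripper_force: 60.0
```

Request:
servo_tool(deltas=[[-0.06, 0, 0, 0, 0, 0, -1], [-0.06, 0, 0, 0, 0, 0, -1], [-0.06, 0, 0, 0, -0.02, 0, -1], [-0.06, 0, 0, 0, -0.02, 0, -1], [-0.06, 0, 0, 0, -0.02, 0, -1], [-0.06, 0, 0, 0, -0.02, 0, -1], [-0.06, 0, 0, 0, -0.02, 0, -1], [-0.06, 0, 0, 0, -0.02, 0, -1]])

```text
t: 61.22
position: [481.6, -6.5, 62.0]
tool_rot: [0.72, -0.693, -0.006, -0.005]
ft_force: [0.7, -4.8, 6.2]
grip_width: 31.8
gripper_force: 60.0
```

```bash
python3 -c "
from go import *
lvl()"
```

```text
t 61.22 pos [481.6  -6.5  62. ] yawy 3.1798 tilt [-0.0016  0.016 ] F [ 0.7 -4.8  6.2] w 31.8 gf 60.0 j6 -0.33
jig -7.4 -20.7 rot units [0.008 0.134 0.01 ] y unit -0.013 z unit -0.022
```

Request:
servo_tool(deltas=[[-0.06, -0.005, 0, 0, -0.02, 0, -1], [-0.06, -0.005, 0, 0, -0.01, 0, -1], [-0.06, 0, 0, 0, 0, 0, -1], [-0.06, 0, 0, 0, 0, 0, -1], [-0.06, 0, 0, 0, 0, 0, -1], [-0.06, 0, 0, 0, 0, 0, -1], [-0.06, 0, 0, 0, 0, 0, -1], [-0.06, 0, 0, 0, 0, 0, -1], [-0.06, 0, 0, 0, 0, 0, -1]])

```text
t: 61.97
position: [481.2, 9.8, 62.3]
tool_rot: [0.72, -0.693, -0.007, -0.006]
ft_force: [-0.0, -4.2, 6.5]
grip_width: 31.5
gripper_force: 60.0
```

Request:
servo_tool(deltas=[[-0.06, 0, 0, 0, 0, 0, -1], [-0.06, 0, 0, 0, 0, 0, -1], [-0.06, 0, 0, 0, 0, 0, -1]])

```text
t: 62.22
position: [481.0, 15.2, 62.4]
tool_rot: [0.72, -0.693, -0.007, -0.006]
ft_force: [-0.5, -4.0, 5.0]
grip_width: 31.4
gripper_force: 60.0
```

```bash
python3 -c "
from go import *
lvl()"
```

```text
t 62.22 pos [481.   15.2  62.4] yawy 3.1797 tilt [-0.0019  0.0196] F [-0.5 -4.   5. ] w 31.4 gf 60.0 j6 -0.37
jig -7.2 1.0 rot units [0.01  0.163 0.009] y unit -0.007 z unit -0.009
```

Crossed. Level out and finish the return.

Request:
servo_tool(deltas=[[-0.06, 0, 0.01, 0, 0, 0, -1], [-0.06, 0, 0, 0, 0, 0, -1], [-0.06, 0, 0, 0, 0.02, 0, -1], [-0.06, 0, 0, 0, 0.02, 0, -1], [-0.06, 0, 0, 0, 0.02, 0, -1], [-0.06, 0, 0, 0, 0.02, 0, -1], [-0.06, 0, 0, 0, 0.02, 0, -1], [-0.06, 0, 0, 0, 0.02, 0, -1], [-0.06, 0, 0, 0, 0.02, 0, -1], [-0.06, 0, 0, 0, 0.01, 0, -1]])

```text
t: 63.05
position: [480.3, 33.3, 62.3]
tool_rot: [0.72, -0.694, -0.001, -0.0]
ft_force: [0.9, -4.6, 7.0]
grip_width: 31.5
gripper_force: 60.0
```

Request:
servo_tool(deltas=[[-0.06, 0, 0, 0, 0, 0, -1], [-0.06, 0, 0, 0, 0, 0, -1], [-0.06, 0, 0, 0, 0, 0, -1], [-0.06, 0, 0, 0, 0, 0, -1], [-0.06, 0, 0, 0, 0, 0, -1]])

```text
t: 63.47
position: [479.8, 42.3, 62.3]
tool_rot: [0.72, -0.694, -0.001, -0.0]
ft_force: [-0.3, -4.4, 6.9]
grip_width: 31.5
gripper_force: 60.0
```

```bash
python3 -c "
from go import *
lvl()"
```

```text
t 63.47 pos [479.8  42.3  62.3] yawy 3.1795 tilt [-0.0014  0.0018] F [-0.3 -4.4  6.9] w 31.5 gf 60.0 j6 -0.45
jig -7.3 28.1 rot units [0.011 0.016 0.007] y unit -0.011 z unit -0.012
```

Request:
servo_tool(deltas=[[-0.06, -0.005, 0, 0.005, 0, 0, -1], [-0.06, -0.005, 0, 0.005, 0, 0, -1], [-0.06, 0, 0, 0, 0, 0, -1], [-0.06, 0, 0, 0, 0, 0, -1], [-0.06, 0, 0, 0, 0, 0, -1], [-0.06, 0, 0, 0, 0, 0, -1], [-0.06, 0, 0, 0, 0, 0, -1], [-0.06, 0, 0, 0, 0, 0, -1], [-0.06, 0, 0, 0, 0, 0, -1], [-0.06, 0, 0, 0, 0, 0, -1]])

```text
t: 64.3
position: [479.5, 60.3, 62.4]
tool_rot: [0.72, -0.694, -0.001, -0.001]
ft_force: [1.2, -4.2, 6.5]
grip_width: 31.5
gripper_force: 60.0
```

Request:
servo_tool(deltas=[[-0.06, 0, 0, 0, 0, 0, -1], [-0.06, 0, 0, 0, 0, 0, -1], [-0.06, 0, 0, 0, 0, 0, -1], [-0.06, 0, 0, 0, 0, 0, -1], [-0.06, 0, 0, 0, 0, 0, -1], [-0.06, 0, 0, 0, 0, 0, -1], [-0.06, 0, 0, 0, 0, 0, -1], [-0.06, 0, 0, 0, 0, 0, -1], [-0.06, 0, 0, 0, 0, 0, -1], [-0.06, 0, 0, 0, 0, 0, -1]])

```text
t: 65.13
position: [478.7, 78.3, 62.4]
tool_rot: [0.72, -0.694, -0.001, -0.001]
ft_force: [0.1, -4.9, 5.5]
grip_width: 31.7
gripper_force: 60.0
```

```bash
python3 -c "
from go import *
lvl()
im=robot.grab_frame('scene');cv2.imwrite('pics/raw_s25.png',im);g=cv2.cvtColor(im,6)
for r in(199,200,201,202):print(r,g[r,378:394].tolist())
for k in(353,380):print('col',k,g[192:208,k].tolist())
"
```

```text
t 65.13 pos [478.7  78.3  62.4] yawy 3.1795 tilt [-0.0003  0.0019] F [ 0.1 -4.9  5.5] w 31.7 gf 60.0 j6 -0.53
jig -7.1 64.1 rot units [0.002 0.016 0.008] y unit -0.004 z unit -0.011
199 [125, 123, 120, 118, 116, 116, 114, 114, 115, 114, 118, 158, 215, 214, 214, 214]
200 [117, 114, 115, 116, 115, 114, 116, 115, 115, 116, 124, 167, 215, 214, 215, 214]
201 [114, 113, 113, 116, 115, 115, 114, 115, 114, 114, 127, 182, 218, 215, 214, 215]
202 [107, 105, 104, 111, 110, 100, 105, 109, 113, 109, 128, 181, 216, 216, 215, 213]
col 353 [115, 113, 109, 108, 110, 108, 110, 114, 113, 114, 109, 90, 111, 111, 106, 106]
col 380 [203, 194, 194, 195, 198, 197, 188, 120, 115, 113, 104, 104, 111, 111, 121, 168]
```

Both strokes are complete: lap centre back at jig y ≈ 64. Lift it and carry it to the cork pad.

Request:
servo_tool(deltas=[[0, 0, -0.15, 0, 0, 0, -1], [0, 0, -0.3, 0, 0, 0, -1], [0, 0, -0.6, 0, 0, 0, -1], [0, 0, -0.5, 0, 0, 0, -1], [0, 0, 0, 0, 0, 0, -1]])

```text
t: 65.6
position: [479.2, 79.2, 111.0]
tool_rot: [0.72, -0.694, -0.001, -0.002]
ft_force: [1.2, 0.8, -4.5]
grip_width: 31.3
gripper_force: 59.9
```

Request:
servo_tool(deltas=[[-0.65, 0, 0, 0, 0, 0, -1], [-0.65, 0, 0, 0, 0, 0, -1], [-0.65, 0, 0, 0, 0, 0, -1], [-0.65, 0, 0, 0, 0, 0, -1], [-0.65, 0, 0, 0, 0, 0, -1], [-0.65, 0, 0, 0, 0, 0, -1], [-0.65, 0, 0, 0, 0, 0, -1], [-0.65, 0, 0, 0, 0, 0, -1], [-0.65, 0, 0, 0, 0, 0, -1], [-0.6, 0, 0, 0, 0, 0, -1]])

```text
t: 66.43
position: [469.9, 272.7, 107.9]
tool_rot: [0.72, -0.694, -0.002, 0.0]
ft_force: [-0.2, -0.6, -2.8]
grip_width: 31.6
gripper_force: 59.9
```

Request:
servo_tool(deltas=[[0, 0, 0, 0, 0, 0, -1], [0, 0, 0.6, 0, 0, 0, -1], [0, 0, 0.6, 0, 0, 0, -1], [0, 0, 0, 0, 0, 0, -1], [0, 0, 0, 0, 0, 0, -1]])

```text
t: 66.85
position: [469.8, 271.0, 71.8]
tool_rot: [0.72, -0.694, -0.001, 0.001]
ft_force: [-0.2, -0.0, -3.4]
grip_width: 31.7
gripper_force: 59.9
```

```bash
python3 go.py 472,271,39
```

```text
t 66.85 pos [469.8 271.   71.8] yawy 3.1787 tilt [-0.004 -0.   ] F [-0.2 -0.  -3.4] w 31.7 gf 59.9 j6 -0.84
[472. 271.  39.] units [ 0.   -0.08  1.09]
```

Request:
servo_tool(deltas=[[0, -0.05, 0.4, 0, 0, 0, -1], [0, 0, 0.4, 0, 0, 0, -1], [0, 0, 0.15, 0, 0, 0, -1], [0, 0, 0.08, 0, 0, 0, -1], [0, 0, 0, 0, 0, 0, -1], [0, 0, 0, 0, 0, 0, -1]])

```text
t: 67.35
position: [472.4, 272.2, 42.7]
tool_rot: [0.72, -0.694, -0.001, -0.001]
ft_force: [-0.1, 0.0, -3.1]
grip_width: 31.8
gripper_force: 59.9
```

Request:
servo_tool(deltas=[[0, 0, 0.05, 0, 0, 0, -1], [0, 0, 0, 0, 0, 0, -1]])

```text
t: 67.52
position: [472.2, 272.2, 40.8]
tool_rot: [0.72, -0.694, -0.002, -0.001]
ft_force: [0.4, -0.0, -4.5]
grip_width: 31.5
gripper_force: 59.9
```

Request:
servo_tool(deltas=[[0, 0, 0.05, 0, 0, 0, -1], [0, 0, 0.03, 0, 0, 0, -1], [0, 0, 0, 0, 0, 0, -1], [0, 0, 0, 0, 0, 0, -1]])

```text
t: 67.85
position: [472.2, 272.2, 38.5]
tool_rot: [0.72, -0.694, -0.001, -0.0]
ft_force: [-2.8, 0.2, 3.4]
grip_width: 31.6
gripper_force: 60.0
```

Down (Fz positive). Let go and withdraw.

Request:
servo_tool(deltas=[[0, 0, 0, 0, 0, 0, -0.2], [0, 0, 0, 0, 0, 0, 0], [0, 0, 0, 0, 0, 0, 0.2], [0, 0, 0, 0, 0, 0, 0.3], [0, 0, 0, 0, 0, 0, 0.3], [0, 0, 0, 0, 0, 0, 0.3], [0, 0, -0.3, 0, 0, 0, 0.3], [0, 0, -0.8, 0, 0, 0, 0.3], [0, 0, -0.9, 0, 0, 0, 0.3], [0, 0, -0.9, 0, 0, 0, 0.3]])

```text
t: 68.68
position: [471.9, 271.4, 126.4]
tool_rot: [0.72, -0.694, -0.001, 0.0]
ft_force: [-0.2, 1.0, 0.8]
grip_width: 56.9
gripper_force: 0.0
```

Request:
servo_tool(deltas=[[0, 0, -0.9, 0, 0, 0, 0.3], [0, 0, -0.9, 0, 0, 0, 0.3], [0, 0, 0, 0, 0, 0, 0.3], [0, 0, 0, 0, 0, 0, 0.3]])

```text
t: 69.02
position: [473.0, 272.3, 181.5]
tool_rot: [0.72, -0.694, -0.002, -0.002]
ft_force: [0.3, -0.5, -1.4]
grip_width: 57.0
gripper_force: 0.0
```

Run:
```python
from go import *
show()
im=robot.grab_frame('scene');cv2.imwrite('pics/raw_s26.png',im);g=cv2.cvtColor(im,6)
for y in (63,21,-21,-63):
  c=int(round(p('scene',jig(20,y,28))[0]+.9)); print(y,c,g[192:218,c].tolist())
c,s=np.cos(.037),np.sin(.037)
print([tuple(np.round(np.array(p('scene',(472+2*0+c*x-s*y,272+s*x+c*y,4+z)))+[1,.6],1)) for x,y,z in[(15,50,14),(15,-50,14),(15,50,0),(15,-50,0),(-15,50,14),(-15,-50,14)]])
for k in(422,430,450,455,458):print('col',k,g[190:220,k].tolist())
for r in(207,209):print(r,g[r,414:470].tolist())
a=cv2.imread('pics/raw_s0.png');d=cv2.absdiff(cv2.GaussianBlur(a,(5,5),0),cv2.GaussianBlur(im,(5,5),0)).max(2)>60
n,l,st,ce=cv2.connectedComponentsWithStats(d.astype(np.uint8))
print([(st[i].tolist()) for i in range(1,n) if st[i][4]>12])
```

```text
t 69.02 pos [473.  272.3 181.5] yawy 3.179 tilt [0.0011 0.0056] F [ 0.3 -0.5 -1.4] w 57.0 gf 0.0 j6 -0.84
63 369 [117, 118, 118, 119, 119, 118, 119, 118, 119, 119, 120, 126, 122, 120, 109, 105, 108, 111, 117, 127, 121, 112, 111, 112, 113, 113]
21 353 [117, 116, 115, 116, 116, 118, 118, 117, 112, 110, 116, 112, 114, 111, 109, 107, 108, 110, 108, 110, 111, 113, 108, 111, 113, 114]
-21 336 [117, 116, 116, 117, 116, 118, 119, 118, 120, 119, 120, 121, 125, 124, 120, 106, 107, 108, 110, 117, 128, 123, 114, 110, 114, 114]
-63 319 [214, 212, 211, 211, 211, 199, 137, 120, 121, 120, 120, 121, 119, 124, 123, 114, 108, 108, 112, 116, 126, 124, 121, 111, 112, 116]
[(np.float64(461.3), np.float64(206.3)), (np.float64(423.5), np.float64(207.2)), (np.float64(460.1), np.float64(210.5)), (np.float64(422.7), np.float64(211.5)), (np.float64(457.4), np.float64(199.5)), (np.float64(420.6), np.float64(200.4))]
col 422 [152, 157, 163, 160, 162, 167, 156, 156, 161, 157, 161, 181, 138, 126, 112, 103, 102, 92, 92, 96, 97, 115, 166, 163, 160, 157, 157, 161, 164, 166]
col 430 [167, 162, 161, 160, 155, 155, 151, 
[... 1175 characters left out ...]
[306, 0, 25, 46, 784], [71, 22, 31, 7, 97], [78, 43, 8, 4, 25], [93, 47, 6, 3, 13], [57, 50, 15, 8, 81], [299, 73, 14, 27, 173], [453, 73, 10, 10, 38], [472, 83, 23, 6, 86], [345, 89, 37, 25, 550], [433, 92, 64, 64, 2477], [211, 114, 96, 34, 1036], [92, 130, 60, 18, 634], [154, 136, 115, 41, 2294], [295, 142, 56, 12, 354], [278, 156, 131, 78, 3425], [440, 182, 11, 5, 33], [445, 191, 6, 10, 25], [424, 195, 5, 4, 18], [238, 197, 14, 10, 108], [429, 196, 9, 4, 24], [421, 199, 8, 9, 33], [420, 205, 20, 6, 45], [240, 207, 13, 7, 80], [327, 207, 13, 7, 67], [343, 206, 14, 6, 66], [359, 206, 13, 4, 41], [313, 208, 10, 7, 65], [194, 221, 19, 19, 262], [295, 221, 18, 10, 71], [229, 222, 17, 18, 246]]
```

The lap sits flat on the cork, the coupons' step edges are at seated rows, the bar is unchanged, and the bystanders show no change. Handing in.

```bash
python3 -c "
from workcell import robot
print(robot.job_done())"
```

```text
the job is handed in; nothing more can be done
None
```

Job handed in at about 69 s of the 192 s: three white coupons seated (pockets 0, 2 and 3), lever shut, out-and-back stroke done, lap released flat on its cork pad, bystanders unmoved in the last picture. Two weak points: two false starts on the out-stroke (the lap caught on the pocket 2 coupon at up to 34 N, and I let go of it once, on the coupons, to regrip), and a nose-up tilt of about 0.02 rad each way while crossing the empty pocket 1.

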